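# Lay out the shutter sample parts on their spray rests

## Task

Set out the parts of the sample shutter for spraying: take the stack of three white bars apart and lay each on the padded rest made for its length, and pull the bottom louvre out of the magazine and lay it on the rest with the four cones. Each part must end up lying flat, centred on its own rest and in line with it, and let go; do not shift the sanding block.

Things in the scene. Friction and masses are not known exactly. Their poses are not given: they have to be found in the camera images.
- rail_mid (a point): Rail, the longest bar: white bar 140 mm long (x) x 50 wide (y) x 28 high (z), same end for end; bottom of the stack of three, on a cork board 10 thick (165 x 80). The point is its centre, 14 above its underside. While it is stacked, keep the fingertips above its underside: what lies below is wider.
- stile_mid (a point): Stile, the middle-length bar, dark pin holes in its sides: white bar 105 mm long (x) x 40 wide (y) x 28 high (z), same end for end; middle of the stack, on the rail. The point is its centre, 14 above its underside. While it is stacked, keep the fingertips above its underside: what lies below is wider.
- block_mid (a point): Corner block, the shortest bar: white bar 72 mm long (x) x 30 wide (y) x 28 high (z), same end for end; top of the stack, on the stile. The point is its centre, 14 above its underside. While it is stacked, keep the fingertips above its underside: what lies below is wider.
- louvre_mid (a point): The louvre to take: white blade 130 mm long (x) x 56 wide (y) x 10 thick (z), the bottom one of three in the magazine. The point is its centre, 35 above the table. About 40 of its -x end (65 from the centre) sticks out of the mouth, free at the sides and below: pinch it there across its width. It slides easily along its -x; after about 95 it is clear of the mouth and can be lifted, not before.
- rail_rest_top (a point): Rest for the rail: wooden base 180 mm long (x) x 76 wide (y), two grey padded bearers across it 45 either side of the middle (18 thick in x, 72 in y), an end stop at each end, 12 higher than the bearers, 164 apart inside. The point: middle of the bearers' top plane, 30 above the table; the bar's underside goes here, its length along this x, either way round. Fixed.
- stile_rest_top (a point): Rest for the stile: wooden base 145 mm long (x) x 66 wide (y), two grey padded bearers across it 34 either side of the middle (18 thick in x, 62 in y), an end stop at each end, 12 higher than the bearers, 129 apart inside. The point: middle of the bearers' top plane, 30 above the table; the bar's underside goes here, its length along this x, either way round. Fixed.
- block_rest_top (a point): Rest for the corner block: wooden base 112 mm long (x) x 56 wide (y), two grey padded bearers across it 23 either side of the middle (18 thick in x, 52 in y), an end stop at each end, 12 higher than the bearers, 96 apart inside. The point: middle of the bearers' top plane, 30 above the table; the bar's underside goes here, its length along this x, either way round. Fixed.
- louvre_rest_top (a point): Rest for the louvre: wooden base 140 mm long (x) x 60 wide (y) x 6 thick with four black cones (foot radius 12) at x +-35, y +-13. The point: middle of the plane of the cone tops, 30 above the table; the louvre's underside goes here, its length along this x, either way round. The louvre is wider than the cones, so fingers at its long edges are free down to the base. Fixed.
- magazine: Louvre magazine: dark block 144 mm long (x) x 70 wide (y) x 30 high with 5 thick aluminium walls up to 75 above the table, open on top. Origin: under its centre, on the table. Mouth in the -x wall, 72 from the centre, facing the robot: a slot 60 wide, 30 to 44 above the table, passing one louvre. Two more louvres lie on the bottom one, drop as it leaves and stay in. Fixed; lane in front free.
- sander_mid (a point): Bystander to leave alone: a black rubber sanding block with a yellow sole, 110 x 62 x 36 mm high, loose on the table. The point is its centre, 18 above the table.
Not all that is in view belongs to the job. What is shaped like the part that bears block_mid but red is not meant.

How it is judged:
By the outcome, as a careful person would: the job done as asked, in the order asked, and still so for the second after the job is handed in, with the robot touching nothing.
It also fails if it takes over 128 s, if anything falls off the work surface, if the arm or the gripper's body presses on something with over 40 N, if the wrist force passes 120 N, or if a joint passes its speed limit or range.

## Robot

A 6-joint arm with a two-finger parallel gripper is mounted at the origin on the work surface. World frame = base frame: x ahead of the robot, y to its left, z up, the work surface at z = 0. Lengths are in m, angles in rad, forces in N, time in s.
With the tool pointing down it reaches from about 0.35 to 0.85 m from the base axis. Payload 8.1 kg.
Tool frame: the origin (TCP) lies on the centre line of the jaws, within the pads' length; the fingertips stand robot.tip_extent ahead of it and the grasp point (between the pads) lies 11 mm behind it (robot.tip_extent is the distance from the TCP to the fingertips, in m); y points along the fingers, z is the direction in which the jaws open and shut, and the axes are right-handed (so a half turn about y gives the same grasp; the last joint's range is limited). The gripper opens to 93 mm and grips with 3 to 60 N. Pads are 15 mm wide; open, the fingers measure 128 mm over their backs; the gripper's body (75 mm by 188 mm) begins 65 mm behind the grasp point.
Start: joints at [1.132, 0.13, 1.488, -0, 1.523, -0.085], TCP at [0.208, 0.563, 0.227] pointing down, gripper open.
Joint ranges: [-2.96, 2.96], [-0.89, 2.26], [0.02, 2.5], [-1.34, 4.48], [0, 2.73], [-2.66, 2.66]. Speed limits (rad/s): [2.39, 2.39, 2.79, 3.14, 3.14, 3.14].

## Interface

Orientations are given as a rotation vector (axis times angle).
In Python, from plant import monitor, optics, robot gives the robot as it stands.
- The arm moves only by the shell command python3 -m inch 'ROWS' [OPENING] [FORCE]. ROWS is JSON, a list that holds one entry, the list of rows, each a list of 6 numbers: the shift along the tool's x, y, z in mm, then the turn, a rotation vector about the tool's x, y, z in rad. A call has 1 to 8 rows; each row shifts and turns the commanded pose from where the row before left it, along the tool's axes as they then stand; what a row does not reach is not made up. A row lasts 1/8 s, in which the tool goes at most 62.5 mm and 10.7 degrees, less where a joint would pass 70% of its speed; a pose out of reach is approached as far as the arm can. A call is refused whole if a number of a shift passes 62.5 or a number of a turn 0.188, either way. A call with a gripper value outside its range is refused whole. OPENING is the finger opening in mm, from 0 to 93, set as the call begins (- or left out, the last holds). The fingers move at their own pace and stop on an object; FORCE is the grip in N (left out, the last holds). Time passes only in rows, so rows that do not move let the fingers close. It gives the time, the measured TCP pose, the force and the opening at its end, in the units of the state.
- monitor.read_state(): the state, without advancing time (a new reading comes with each control period).
- optics.read_camera(name): name is "scene" or "top" or "wrist"; returns a dict with "image" (384x512x3 uint8, blue, green, red), "fx", "fy", "cx", "cy" (pixels), "rvec" (rotation vector, rad) and "tvec" (3), from world to camera coordinates, as OpenCV has them. Camera axes: x right, y down, z forward; pixel columns grow to the right and rows downward; lengths in m; the calibration is good to about 2 mm. The wrist camera is an equidistant fisheye: a pixel r from the principal point sees the ray r / f radians off the axis. A picture is of the moment at which its call begins. There is no depth.
- robot.close_job(): hands the job in, once; it reports no verdict.
The state is a dict: "t": time; "q": joint angles; "dq": joint speeds; "joint_torque": joint torques, N m; "tool_pos": TCP position; "orientation": TCP orientation; "force": force on the tool from outside, world axes, zero at the start; "wrist_torque": the same for the moment, N m; "opening": finger opening in m.
Only numpy, scipy, OpenCV 4.12 (cv2) and the standard library are available. Lean on these libraries where they do the work, as an engineer would, in place of code of your own. Each camera call takes 0.05 s, during which the arm holds its last target.

## Working session

There is one attempt and no reset: what is moved stays moved. The work goes in short steps, Python scripts to look and compute and a shell command to move; the robot and the scene stay as the last step left them, time stands still between calls to the robot, and variables do not carry over. Pictures are saved under pics/ and viewed, and the job is handed in when it is done.

```bash
ls -la; mkdir -p pics
python3 - <<'E'
from plant import monitor, optics, robot
import cv2
print(monitor.read_state()); print(robot.tip_extent)
for n in ["scene","top","wrist"]:
    c=optics.read_camera(n); cv2.imwrite(f"pics/{n}0.png",c["image"]); print(n,{k:v for k,v in c.items() if k!="image"})
E
```

```text
total 12
drwxr-xr-x  3 agent agent 4096 Dec  6 21:14 .
drwxr-xr-x 23 root  root  4096 Dec  6 21:14 ..
drwxr-xr-x  2 agent agent 4096 Dec  6 21:14 pics
{'t': 0.0, 'q': array([ 1.13161073e+00,  1.31146304e-01,  1.48926344e+00,  2.13165892e-06,
        1.52298437e+00, -8.53639232e-02]), 'dq': array([-0.00072646, -0.00057207, -0.00082099, -0.00255672, -0.00072425,
        0.00118986]), 'joint_torque': array([-1.42495137e-03, -5.59833705e+01, -4.91759419e+01,  7.65659055e-02,
        3.53752426e-02, -8.74460466e-05]), 'tool_pos': array([0.20761726, 0.56235513, 0.225605  ]), 'orientation': array([-1.5546511 ,  0.27806519, -0.27732494]), 'force': array([ 0.12192119, -0.2071603 , -0.18647023]), 'wrist_torque': array([0.00122169, 0.03089537, 0.00207467]), 'opening': 0.09311237429637684}
0.008
scene {'fx': 477.35506860619586, 'fy': 477.35506860619586, 'cx': 250.41169684504754, 'cy': 194.52877190788658, 'rvec': array([ 2.24213482,  0.76277711, -0.31106969]), 'tvec': array([-0.46269068, -0.18551603,  1.86329921])}
top {'fx': 347.6478745505601, 'fy': 347.6478745505601, 'cx': 256.28360303367776, 'cy': 192.18887395505175, 'rvec': array([ 2.22411736, -2.1976548 ,  0.05125283]), 'tvec': array([-0.00392202,  0.5449071 ,  1.06215751])}
wrist {'fx': 297.3186396354542, 'fy': 297.3186396354542, 'cx': 250.89449349307634, 'cy': 188.20436072930184, 'rvec': array([-2.36879414, -1.65081069, -0.24161624]), 'tvec': array([-0.59863882, -0.03497124,  0.39267711])}
```

View pics/scene0.png

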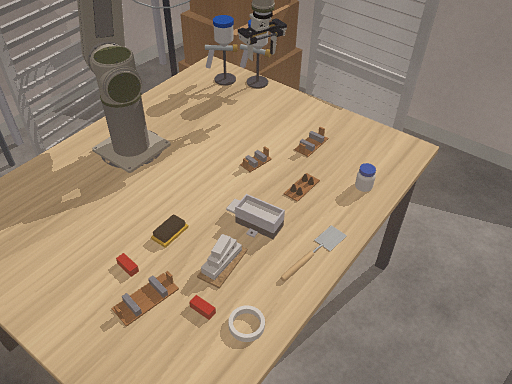

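View pics/top0.png

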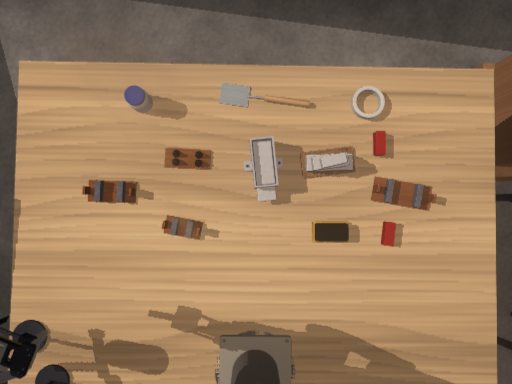

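View pics/wrist0.png

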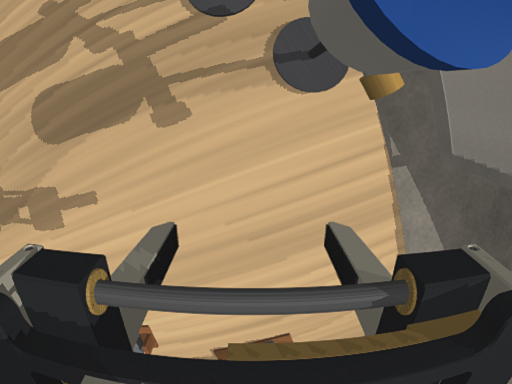

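```bash
cat > h.py <<'E'
import numpy as np, cv2
from scipy.spatial.transform import Rotation as R
from plant import monitor, optics, robot
def rays(c,uv,fish=False):
    uv=np.atleast_2d(np.asarray(uv,float)); 
    x=(uv[:,0]-c["cx"])/c["fx"]; y=(uv[:,1]-c["cy"])/c["fy"]
    if fish:
        r=np.hypot(x,y)+1e-12; d=np.c_[x/r*np.sin(r),y/r*np.sin(r),np.cos(r)]
    else: d=np.c_[x,y,np.ones(len(x))]
    Rm=R.from_rotvec(c["rvec"]).as_matrix()
    return -Rm.T@c["tvec"], d@Rm
def plane(c,uv,z,fish=False):
    o,d=rays(c,uv,fish); s=(z-o[2])/d[:,2]; return (o+d*s[:,None])
def proj(c,P,fish=False):
    P=np.atleast_2d(np.asarray(P,float)); p=R.from_rotvec(c["rvec"]).apply(P)+c["tvec"]
    if fish:
        r=np.hypot(p[:,0],p[:,1])+1e-12; th=np.arctan2(r,p[:,2]); n=p[:,:2]/r[:,None]*th[:,None]
    else: n=p[:,:2]/p[:,2:]
    return n*[c["fx"],c["fy"]]+[c["cx"],c["cy"]]
def rot_down(yaw): # tool z (jaw opening) at yaw in the world xy plane, y down
    z=np.array([np.cos(yaw),np.sin(yaw),0]); y=np.array([0,0,-1.]); return np.c_[np.cross(y,z),y,z]
def pose():
    s=monitor.read_state(); Rm=R.from_rotvec(s["orientation"]).as_matrix(); return s,Rm
def to(target,yaw=None):
    """shift in tool axes (mm) for world target of TCP, and turn about tool y"""
    s,Rm=pose(); 
    out="shift mm %s"%np.round(Rm.T@(np.array(target)-s["tool_pos"])*1e3,1)
    if yaw is not None:
        rv=R.from_matrix(Rm.T@rot_down(yaw)).as_rotvec(); rv2=R.from_matrix(Rm.T@rot_down(yaw+np.pi)).as_rotvec()
        out+=" turn %s or %s"%(np.round(rv,3),np.round(rv2,3))
    print(out, "yaw %.1f deg"%np.degrees(np.arctan2(Rm[1,2],Rm[0,2])), "t %.2f"%s["t"])
E
python3 - <<'E'
from h import *
c=optics.read_camera("top"); im=c["image"]
cr=im[80:250,70:450]; cv2.imwrite("pics/topcrop.png",cv2.resize(cr,None,fx=2.1,fy=2.1,interpolation=cv2.INTER_CUBIC))
c2=optics.read_camera("scene"); cr=c2["image"][120:345,95:345]; cv2.imwrite("pics/scenecrop.png",cv2.resize(cr,None,fx=2.6,fy=2.6,interpolation=cv2.INTER_CUBIC))
s,Rm=pose(); print(Rm)
for n in["top","scene","wrist"]:
    c=optics.read_camera(n); print(n,rays(c,[0,0])[0], R.from_rotvec(c["rvec"]).as_matrix()[2])
for n,uv,z in [("mag",(263,165),.075),("stack",(328,162),.094),("railrest",(402,193),.03),("stile",(111,191),.03),("blockrest",(183,227),.03),("cone",(188,158),.03),("sander",(331,232),.036),("red",(379,143),.028),("red2",(389,233),.028)]:
    c=optics.read_camera("top"); print(n,plane(c,uv,z)[0].round(3))
E
```

```text
[[ 9.38054410e-01 -3.55740275e-04  3.46487802e-01]
 [-3.46487977e-01 -7.55979396e-04  9.38054108e-01]
 [-7.17659874e-05 -9.99999651e-01 -8.32409535e-04]]
top [0.5090618  0.0162663  1.07968014] [ 0.03346818 -0.01275706 -0.99935836]
scene [ 1.24798734 -0.88344425  1.17577067] [-0.42978373  0.56989382 -0.70036204]
wrist [0.13215349 0.59098215 0.3844607 ] [ 0.27260129 -0.1030114  -0.95659667]
mag [ 0.622 -0.015  0.075]
stack [ 0.631 -0.2    0.094]
railrest [ 0.547 -0.44   0.03 ]
stile [0.542 0.44  0.03 ]
blockrest [0.437 0.222 0.03 ]
cone [0.645 0.211 0.03 ]
sander [ 0.427 -0.223  0.036]
red [ 0.699 -0.37   0.028]
red2 [ 0.425 -0.401  0.028]
```

View pics/topcrop.png

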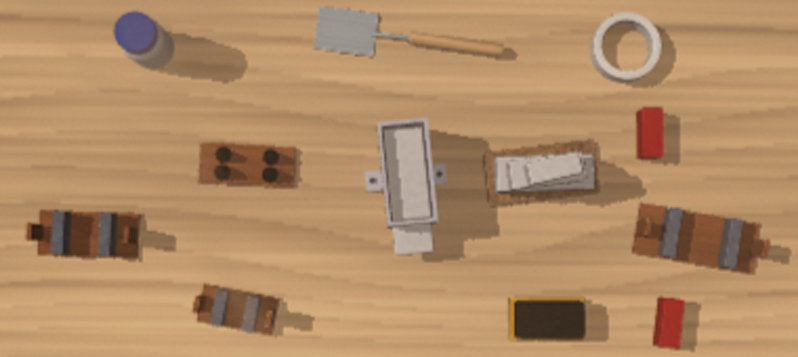

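View pics/scenecrop.png

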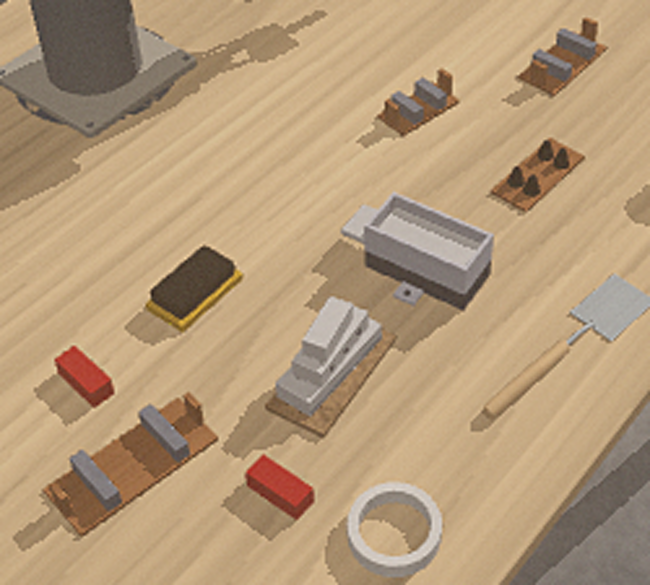

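```bash
cat >> h.py <<'E'
def plan(target,yaw,step=55,maxturn=.18,near=True):
    """work out per-row shifts (tool axes, mm) and turns for a straight move with a yaw change"""
    s,Rm=pose(); p=s["tool_pos"]; T=[rot_down(yaw),rot_down(yaw+np.pi)]
    cands=[R.from_matrix(Rm.T@t).as_rotvec() for t in T]
    rv=min(cands,key=np.linalg.norm) if near else cands[0]
    d=(np.array(target)-p)*1e3
    n=int(max(1,np.ceil(np.linalg.norm(d)/step),np.ceil(np.abs(rv).max()/maxturn)))
    print("n",n,"t %.2f"%s["t"],"d",d.round(1),"rv",rv.round(3))
    for k in range(n):
        print((Rm.T@(d/n)).round(1).tolist(), (rv/n).round(3).tolist()); Rm=Rm@R.from_rotvec(rv/n).as_matrix()
E
python3 - <<'E'
from h import *
plan([0.52,0.36,0.24],0.0)
E
```

```text
n 7 t 0.85 d [ 312.1 -202.9   13.3] rv [-0.     1.217 -0.   ]
[51.9, -1.9, -11.7] [-0.0, 0.174, -0.0]
[53.1, -1.9, -2.6] [-0.0, 0.174, -0.0]
[52.8, -1.9, 6.6] [-0.0, 0.174, -0.0]
[50.8, -1.9, 15.7] [-0.0, 0.174, -0.0]
[47.3, -1.9, 24.2] [-0.0, 0.174, -0.0]
[42.4, -1.9, 32.0] [-0.0, 0.174, -0.0]
[36.3, -1.9, 38.9] [-0.0, 0.174, -0.0]
```

```bash
python3 -m inch '[[[52,-2,-12,0,0.174,0],[53,-2,-3,0,0.174,0],[53,-2,7,0,0.174,0],[51,-2,16,0,0.174,0],[47,-2,24,0,0.174,0],[42,-2,32,0,0.174,0],[36,-2,39,0,0.174,0],[0,0,0,0,0,0]]]'
cat > look.py <<'E'
from h import *
import sys
c=optics.read_camera("wrist"); np.save("pics/%s.npy"%sys.argv[1],c,allow_pickle=True)
cv2.imwrite("pics/%s.png"%sys.argv[1],cv2.resize(c["image"],(768,576),interpolation=cv2.INTER_CUBIC))
s,Rm=pose(); print(s["t"],s["tool_pos"].round(4),np.degrees(np.arctan2(Rm[1,2],Rm[0,2])).round(2))
E
python3 look.py w1
```

```text
t: 1.85
tool_pos: [0.5227, 0.3577, 0.2404]
orientation: [-1.206, 1.214, -1.215]
force: [-0.4, 1.0, 0.4]
opening: 0.0928
1.9 [0.521  0.3591 0.2404] -0.18
```

View pics/w1.png

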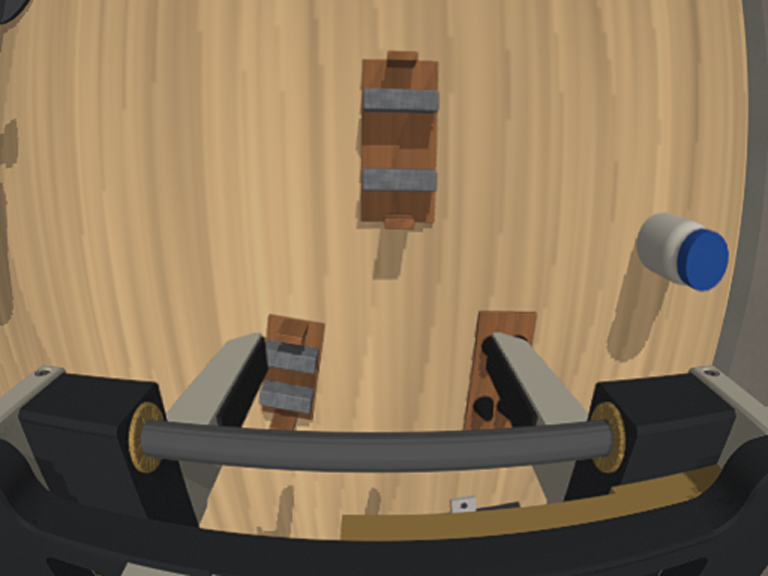

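```bash
cat >> h.py <<'E'
def load(n): return np.load("pics/%s.npy"%n,allow_pickle=True).item()
def blobs(mask,minA=60):
    n,l,st,ce=cv2.connectedComponentsWithStats(mask.astype(np.uint8),connectivity=8)
    out=[]
    for i in range(1,n):
        if st[i,4]>=minA:
            cn,_=cv2.findContours((l==i).astype(np.uint8),cv2.RETR_EXTERNAL,cv2.CHAIN_APPROX_NONE)
            out.append((st[i],ce[i],max(cn,key=len)[:,0,:].astype(float)))
    return out
def rect(c,cont,z,fish=True):
    P=plane(c,cont,z,fish)[:,:2]*1e3; (x,y),(w,h),a=cv2.minAreaRect(P.astype(np.float32))
    if w<h: w,h,a=h,w,a+90
    return np.array([x,y]),(w,h),((a+90)%180)-90
E
python3 - <<'E'
from h import *
c=load("w1"); im=c["image"].astype(int); hsv=cv2.cvtColor(c["image"],cv2.COLOR_BGR2HSV)
g=(hsv[...,1]<50)&(hsv[...,2]>60)&(hsv[...,2]<165)
g[270:]=0
for st,ce,cn in blobs(g,150):
    print(st,ce.round(1),*[np.round(v,1) for v in rect(c,cn,.03)])
E
```

```text
[ 459    0   53  270 5674] [498.9 163.5] [931.4 382.4] [518.6 168.5] -78.5
[242  59  50  16 693] [266.6  65.9] [543.3 480.9] [60.  17.7] -1.6
[242 112  49  16 709] [265.8 119.4] [542.5 414.6] [59.8 18. ] -1.6
[ 425  142   42   48 1055] [440.8 163.1] [809.5 359.9] [78.5 65.6] -8.6
[ 116  222   58   48 1194] [146.7 248.4] [369.1 229.1] [133.8  37.5] 45.9
[ 328  222   59   48 1200] [355.1 248.3] [675.8 226.8] [133.8  37.5] -46.8
[177 227  36  22 492] [194.  238.4] [442.4 254.4] [49.5 27.5] -10.5
[  0 244  44  26 495] [ 20.3 257.1] [ 88.6 191.5] [164.7  25.7] 28.2
[173 253  36  17 492] [189.5 262.4] [433.1 215.4] [55.1 27.7] 2.1
```

Run:
```python
from h import *
c=optics.read_camera("top"); np.save("pics/top1.npy",c,allow_pickle=True)
hsv=cv2.cvtColor(c["image"],cv2.COLOR_BGR2HSV)
g=(hsv[...,1]<60)&(hsv[...,2]>50)&(hsv[...,2]<165); g[:70]=0; g[280:]=0
for st,ce,cn in blobs(g,25):
    print(st,ce.round(1),plane(c,ce,.03)[0].round(4),*[np.round(v,1) for v in rect(c,cn,.03,False)])
hs=hsv[182:202,84:140]; 
cv2.imwrite("pics/t1.png",cv2.resize(c["image"][140:250,70:260],None,fx=4,fy=4,interpolation=cv2.INTER_NEAREST))
```

```text
[   0   70  103  210 7644] [ 36.7 198.7] [0.5168 0.6601 0.03  ] [592.4 621.2] [636.1 301.1] 2.1
[126  86  19  22  62] [137.6 100.6] [0.818  0.3661 0.03  ] [826.8 367.8] [60.9 42.9] -34.6
[362  89  16   8  33] [371.6  91.9] [ 0.856 -0.347  0.03 ] [ 857.  -342.4] [48.5 12.8] 72.3
[239  90  12   8  32] [245.5  92.5] [0.848  0.0394 0.03  ] [850.2  40.1] [34.6 19.5] 45.5
[232  99  16   7  47] [241.7 102.2] [0.8179 0.0505 0.03  ] [815.7  56.4] [47.6 16.2] -79.5
[251 138  25  48 408] [259.7 160.1] [ 0.6415 -0.0064  0.03  ] [637.8 -17.3] [141.   62.6] 6.6
[312 155  41  16 240] [339.3 165.2] [ 0.6292 -0.2484  0.03  ] [ 636.5 -225.9] [123.6  43.3] -86.7
[276 158   7  10  58] [278.9 162.4] [ 0.6353 -0.0646  0.03  ] [635.1 -65. ] [27.4 18.2] 0.8
[102 175   5  44  91] [103.7 194.3] [0.5323 0.4609 0.03  ] [525.8 461.7] [129.2  11.6] -0.5
[384 179  11  24 171] [389.  190.1] [ 0.5554 -0.4001  0.03  ] [ 555.5 -399.6] [70. 23.] -9.6
[117 182   8  20 135] [120.2 191.5] [0.5414 0.412  0.03  ] [541.4 411.1] [57.3 20.9] 1.4
[496 182  16  13 192] [503.5 187.5] [ 0.5677 -0.7514  0.03  ] [ 566.2 -751.4] [47.  36.6] -89.3
[255 185  23   7  65] [267.7 187.6] [ 0.5585 -0.0316  0.03  ] [554.6 -27.3] [66.8 18.1] -83.6
[412 184  12  24 188] [417.4 195.5] [ 0.5402 -0.487   0.03  ] [ 540.7 -487. ] [69.5 25.1] -9.7
[258 194  18   7 104] [266. 197.] [ 0.5302 -0.0268  0.03  ] [530.1 -28.2] [51.4 18.1] -89.3
[ 496  201   16   79 1187] [503.9 239.4] [ 0.4099 -0.7507  0.03  ] [ 408.6 -749.4] [236.7  46.1] -0.7
[170 218   8  17  87] [173.6 226.3] [0.4388 0.25   0.03  ] [439.3 249.7] [48.1 15.9] -10.2
[185 221   8  16  76] [188.7 228.8] [0.4318 0.2045 0.03  ] [431.6 204.4] [46.3 14.3] -11.1
```

View pics/t1.png

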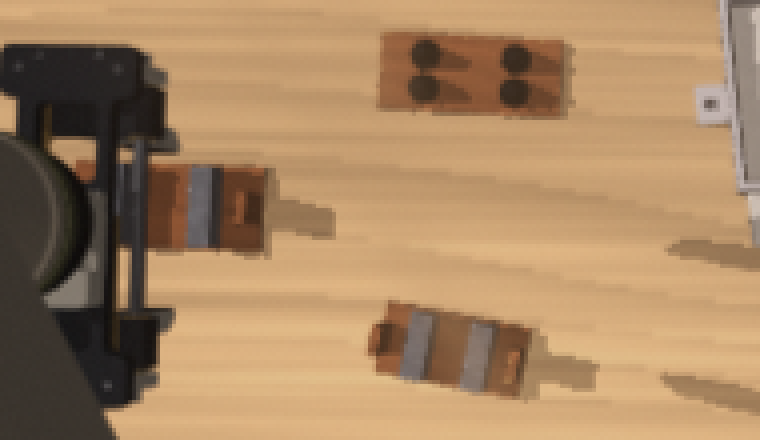

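```bash
python3 -m inch '[[[57,0,4,0,0,0],[57,0,4,0,0,0],[57,0,4,0,0,0],[57,0,4,0,0,0],[0,0,0,0,0,0]]]'
python3 look.py w2
```

```text
t: 2.58
tool_pos: [0.5353, 0.1302, 0.2409]
orientation: [-1.208, 1.21, -1.212]
force: [0.9, 1.1, 0.2]
opening: 0.0929
2.625 [0.5352 0.1322 0.2409] -0.07
```

View pics/w2.png

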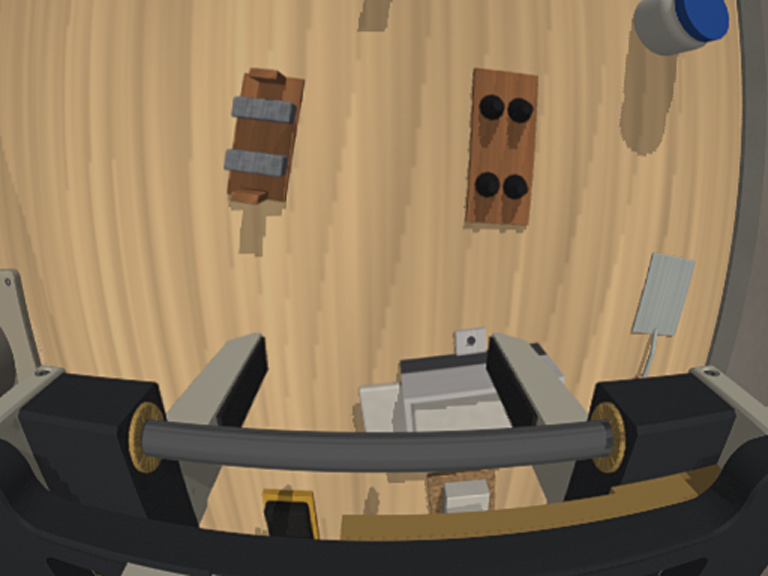

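Run:
```python
from h import *
c=load("w2"); hsv=cv2.cvtColor(c["image"],cv2.COLOR_BGR2HSV)
print(hsv[60,178],hsv[75,172],hsv[100,335],hsv[100,250])
g=(hsv[...,1]<60)&(hsv[...,2]>60)&(hsv[...,2]<165); g[220:]=0; g[:,:140]=0; g[:,220:]=0
for st,ce,cn in blobs(g,100):
    print("bearer",st,ce.round(1),*[np.round(v,1) for v in rect(c,cn,.03)])
k=(hsv[...,2]<45); k[220:]=0; k[:,:300]=0;k[:,380:]=0
for st,ce,cn in blobs(k,50): print("cone",st,ce.round(1),plane(c,ce,.02,True)[0].round(4),plane(c,ce,.03,True)[0].round(4))
b=((hsv[...,1]>120)&(hsv[...,2]<190))|(hsv[...,2]<60); b[:43]=0; b[156:]=0; b[:,:300]=0; b[:,365:]=0
for st,ce,cn in blobs(b,500): print("base",st,ce.round(1),*[np.round(v,1) for v in rect(c,cn,.006)])
```

```text
[ 12 141  96] [120   2 112] [ 13 147 132] [ 17 101 187]
bearer [154  64  41  18 550] [174.2  72.5] [440.2 249. ] [51.5 18. ] -10.2
bearer [149  99  43  19 564] [169.2 107.9] [433.6 204.2] [54.  18.5] -10.1
cone [320  64  16  16 198] [327.4  71.2] [0.6336 0.2511 0.02  ] [0.631  0.2501 0.03  ]
cone [339  66  16  16 196] [346.1  73.4] [0.6589 0.25   0.02  ] [0.6557 0.249  0.03  ]
cone [317 115  16  16 196] [324.4 122.8] [0.631  0.1835 0.02  ] [0.6285 0.1843 0.03  ]
cone [336 117  15  16 188] [342.8 124.3] [0.6562 0.1826 0.02  ] [0.653  0.1833 0.03  ]
base [ 311   45   48  105 4293] [334.2  97.7] [648.3 217.2] [139.1  60.1] 87.8
```

```bash
python3 -m inch '[[[58,0,8,0,0,0],[58,0,8,0,0,0],[58,0,8,0,0,0],[58,0,6,0,0,0],[0,0,0,0,0,0]]]'
python3 look.py w3
python3 -m inch '[[[60,0,15,0,0,0],[60,0,15,0,0,0],[60,0,15,0,0,0],[0,0,0,0,0,0]]]'
python3 look.py w4
```

```text
t: 3.25
tool_pos: [0.5658, -0.101, 0.2404]
orientation: [-1.208, 1.211, -1.211]
force: [-0.3, 0.7, 0.5]
opening: 0.0928
3.3 [ 0.5657 -0.099   0.2404] -0.06
t: 3.8
tool_pos: [0.611, -0.2803, 0.2387]
orientation: [-1.209, 1.212, -1.209]
force: [0.5, 2.0, -0.5]
opening: 0.093
3.85 [ 0.6111 -0.2783  0.2393] -0.0
```

View pics/w3.png

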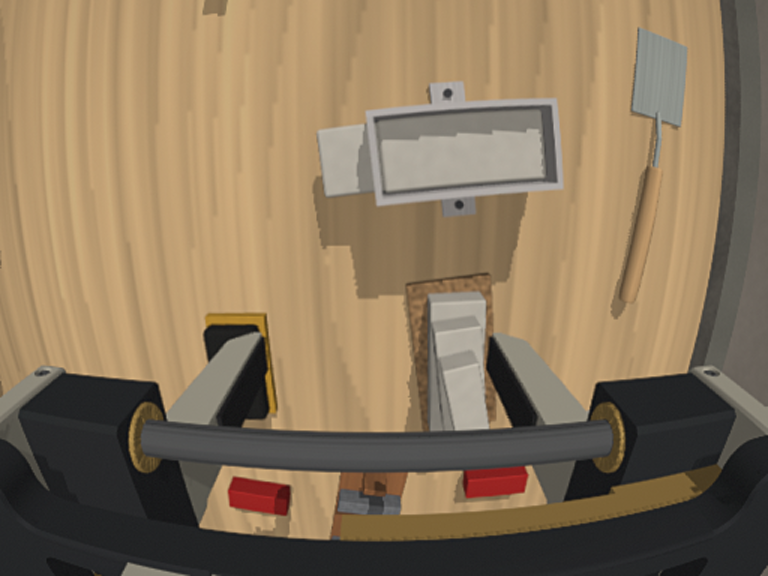

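View pics/w4.png

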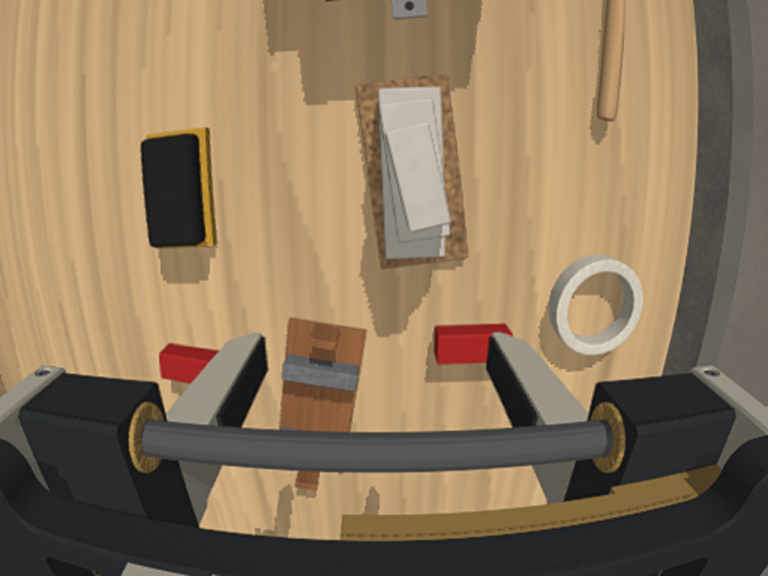

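Run:
```python
from h import *
c=load("w4"); im=c["image"][45:185,230:320]
v=cv2.resize(im,None,fx=4.25,fy=4.25,interpolation=cv2.INTER_CUBIC)
g=cv2.createCLAHE(4,(4,4)).apply(cv2.cvtColor(v,cv2.COLOR_BGR2GRAY))
cv2.imwrite("pics/stk.png",np.hstack([v,cv2.cvtColor(g,cv2.COLOR_GRAY2BGR)]))
c=load("w3"); im=c["image"][50:150,205:380]
cv2.imwrite("pics/magc.png",cv2.resize(im,None,fx=4.5,fy=4.5,interpolation=cv2.INTER_CUBIC))
```

```text
(no output)
```

View pics/stk.png

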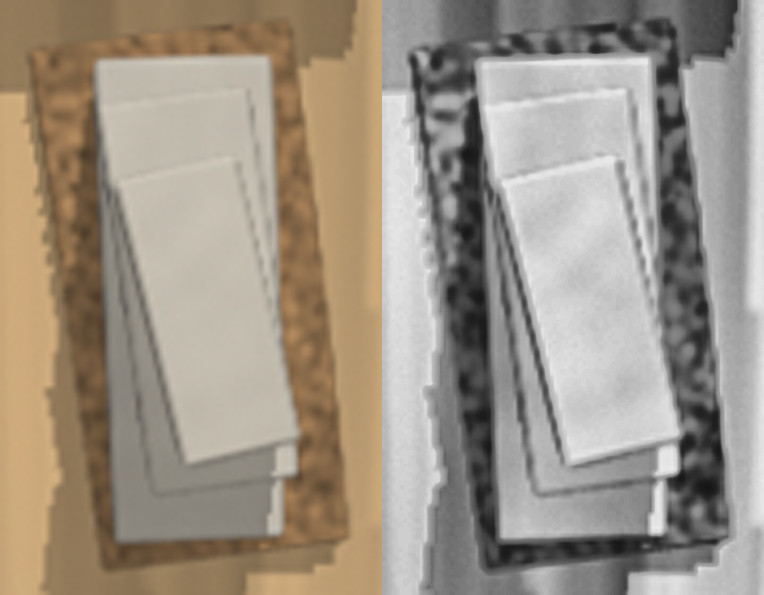

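View pics/magc.png

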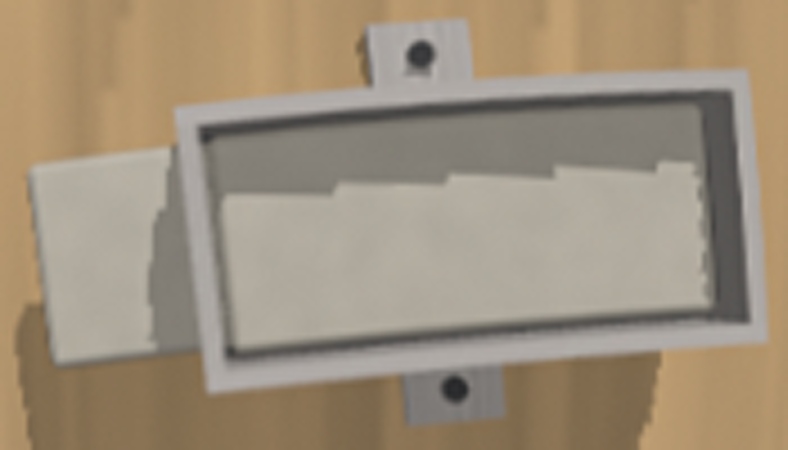

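```bash
cat >> h.py <<'E'
def quad(c,pts,z,k,off,n=1e3):
    """corners in order along: a,b (one short end), c,d (other end): centre, length, width, yaw of length"""
    uv=(np.array(pts,float)+.5)/k-.5+off; P=plane(c,uv,z,True)[:,:2]*n
    e1=(P[0]+P[1])/2; e2=(P[2]+P[3])/2; d=e1-e2
    w=[np.linalg.norm(P[0]-P[1]),np.linalg.norm(P[2]-P[3])]; l=[np.linalg.norm(P[1]-P[2]),np.linalg.norm(P[0]-P[3])]
    ws=(P[1]-P[0])+(P[2]-P[3])
    print("centre",P.mean(0).round(1),"len",np.round(l,1),"wid",np.round(w,1),"yaw len %.1f wid %.1f"%(np.degrees(np.arctan2(d[1],d[0])),np.degrees(np.arctan2(ws[1],ws[0]))))
    return P
E
python3 - <<'E'
from h import *
c=load("w4"); o=rays(c,[0,0],True)[0]; print(o)
quad(c,[(119,186),(236,156),(298,438),(186,464)],.094,4.25,(230,45))
quad(c,[(102,107),(247,90),(298,472),(155,494)],.066,4.25,(230,45))
quad(c,[(96,60),(270,57),(283,536),(117,541)],.038,4.25,(230,45))
c=load("w3")
print("louvre end",(plane(c,(np.array([(32,168),(58,364)])+.5)/4.5-.5+(205,50),.04,True)*1e3).round(1))
print("mag top");quad(c,[(748,70),(768,342),(208,392),(176,107)],.075,4.5,(205,50))
E
```

```text
[ 0.61225513 -0.19900924  0.39680709]
centre [ 640.1 -217.2] len [70.  69.2] wid [28.7 28.2] yaw len 103.6 wid 14.6
centre [ 640.3 -213.6] len [102.4 103.3] wid [37.7 38.9] yaw len 98.2 wid 8.5
centre [ 640.2 -217.3] len [139.  138.8] wid [48.7 48.9] yaw len 92.5 wid 2.0
louvre end [[519.8  -3.3  40. ]
 [525.9 -56.4  40. ]]
mag top
centre [633.8 -17.3] len [143.8 143.2] wid [69.8 69.6] yaw len 6.5 wid -83.7
```

```bash
python3 -m inch '[[[58,0,-10,0,0,0],[58,0,-10,0,0,0],[58,0,-10,0,0,0],[58,0,-10,0,0,0],[0,0,0,0,0,0]]]'
python3 look.py w5
python3 - <<'E'
from h import *
c=load("w5"); hsv=cv2.cvtColor(c["image"],cv2.COLOR_BGR2HSV)
g=(hsv[...,1]<60)&(hsv[...,2]>60)&(hsv[...,2]<165); g[225:]=0; 
for st,ce,cn in blobs(g,300):
    print("bearer",st,ce.round(1),*[np.round(v,1) for v in rect(c,cn,.03)])
plan([.640,-.217,.175],np.radians(14.2))
E
```

```text
t: 4.47
tool_pos: [0.5698, -0.5124, 0.2392]
orientation: [-1.208, 1.212, -1.209]
force: [0.3, 0.5, -0.5]
opening: 0.0928
4.525 [ 0.571  -0.5103  0.2398] -0.02
bearer [ 464    0   48  225 7596] [494.2 120.4] [ 964.9 -423. ] [402.2 132.7] -82.8
bearer [400  20  40  63 471] [410.   54.9] [ 791.5 -357.4] [92.6 45.3] -64.3
bearer [418  23  38  52 485] [445.3  45.1] [ 836.1 -334.9] [74.2 51.6] -59.1
bearer [211  69  59  22 853] [239.9  79.4] [ 556.8 -405.2] [70.9 18.5] -9.4
bearer [201 138  57  23 896] [229.  148.9] [ 542.3 -491.7] [70.8 20.5] -9.5
n 6 t 4.53 d [ 69.  293.3 -64.8] rv [ 0.    -0.248 -0.002]
[-48.9, 10.9, 11.5] [0.0, -0.041, -0.0]
[-48.4, 10.9, 13.5] [0.0, -0.041, -0.0]
[-47.8, 10.8, 15.5] [0.0, -0.041, -0.0]
[-47.1, 10.8, 17.5] [0.0, -0.041, -0.0]
[-46.3, 10.8, 19.4] [0.0, -0.041, -0.0]
[-45.5, 10.8, 21.3] [0.0, -0.041, -0.0]
```

View pics/w5.png

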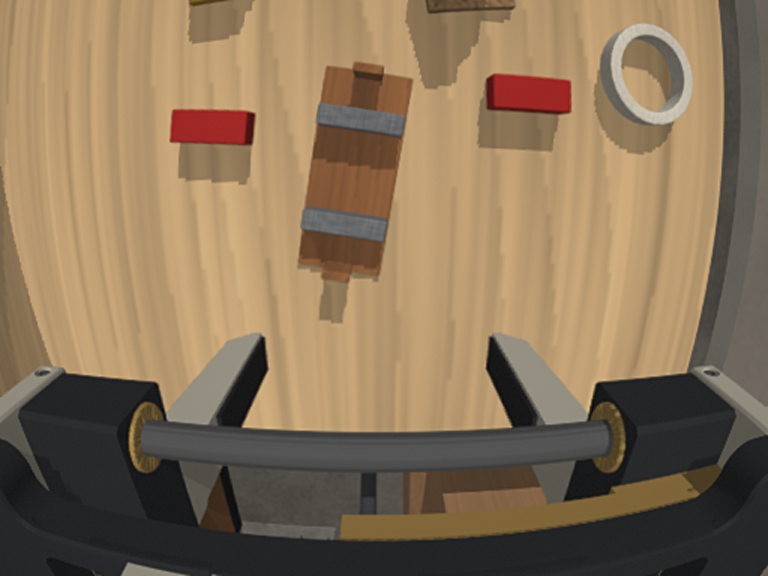

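```bash
python3 -m inch '[[[-49,11,12,0,-0.041,0],[-49,11,14,0,-0.041,0],[-48,11,16,0,-0.041,0],[-47,11,18,0,-0.041,0],[-46,11,19,0,-0.041,0],[-45,11,21,0,-0.041,0],[0,0,0,0,0,0]]]' 70 30
python3 - <<'E'
from h import *
to([.6401,-.2172,.078],np.radians(14.1))
E
```

```text
t: 5.4
tool_pos: [0.6419, -0.2102, 0.1744]
orientation: [-1.317, 1.021, -1.018]
force: [-0.3, 0.7, -0.1]
opening: 0.0703
shift mm [ 6.6 96.4 -3.5] turn [-0.     0.008 -0.002] or [-0.004 -3.134  0.   ] yaw 14.6 deg t 5.40
```

```bash
python3 -m inch '[[[3,25,-2,0,0.004,0],[3,25,-1,0,0.004,0],[0,0,0,0,0,0]]]'
python3 look.py w6; python3 -c "
from h import *
to([.6401,-.2172,.078],np.radians(14.1))"
```

```text
t: 5.78
tool_pos: [0.6383, -0.2228, 0.1229]
orientation: [-1.313, 1.035, -1.029]
force: [-0.1, -0.3, -0.1]
opening: 0.0701
5.825 [ 0.6392 -0.2234  0.1246] 13.65
shift mm [-5.8 46.6  2.4] turn [ 0.001 -0.008 -0.001] or [2.000e-03 3.134e+00 1.000e-03] yaw 13.7 deg t 5.83
```

View pics/w6.png

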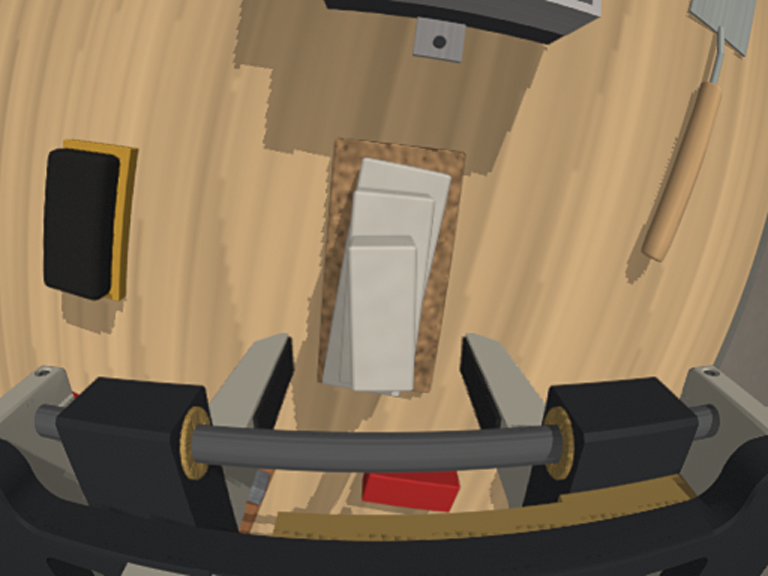

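```bash
python3 - <<'E'
from h import *
c=load("w6"); quad(c,[(349,246),(414,248),(413,390),(355,390)],.094,1.5,(0,0))
E
python3 -m inch '[[[-5,20,2,0,-0.004,0],[0,16,0,0,0,0],[0,0,0,0,0,0]]]'; python3 -c "
from h import *
to([.6401,-.2172,.078],np.radians(14.1))"
```

```text
centre [ 640.3 -217.3] len [69.9 70.8] wid [28.  28.1] yaw len 104.9 wid 12.8
t: 6.2
tool_pos: [0.6388, -0.2188, 0.086]
orientation: [-1.315, 1.033, -1.027]
force: [-0.6, -0.4, -0.4]
opening: 0.0699
shift mm [-1.3  8.   1.7] turn [ 0.003 -0.005 -0.002] or [0.004 3.137 0.005] yaw 13.8 deg t 6.20
```

```bash
python3 -m inch '[[[-1,8,2,0,-0.004,0],[0,0,0,0,0,0]]]'; python3 -m inch '[[[0,0,0,0,0,0],[0,0,0,0,0,0],[0,0,0,0,0,0],[0,0,0,0,0,0]]]' 20 25; python3 -c "
from h import *
to([.6401,-.2172,.078],np.radians(14.1))"
```

```text
t: 6.45
tool_pos: [0.6419, -0.2181, 0.0801]
orientation: [-1.315, 1.027, -1.026]
force: [0.6, -0.4, 0.2]
opening: 0.0698
t: 6.95
tool_pos: [0.6421, -0.2183, 0.0808]
orientation: [-1.315, 1.027, -1.027]
force: [-0.6, 0.1, 1.0]
opening: 0.0346
shift mm [-1.5  2.8 -1.7] turn [-0.    -0.001  0.   ] or [-0.    3.14 -0.  ] yaw 14.0 deg t 6.95
```

```bash
python3 -m inch '[[[0,0,0,0,0,0],[0,0,0,0,0,0]]]'; python3 -m inch '[[[0,-10,0,0,0,0],[0,-40,0,0,0,0],[0,-40,0,0,0,0],[0,0,0,0,0,0]]]'; python3 look.py w7; python3 -c "
from h import *
plan([.4369,.2266,.13],np.radians(-9.6))"
```

```text
t: 7.2
tool_pos: [0.6421, -0.2183, 0.0808]
orientation: [-1.315, 1.027, -1.027]
force: [0.3, -0.2, 0.7]
opening: 0.03
t: 7.7
tool_pos: [0.6448, -0.2193, 0.1768]
orientation: [-1.313, 1.019, -1.034]
force: [-0.2, -0.1, 0.3]
opening: 0.0299
7.75 [ 0.6436 -0.2188  0.1739] 14.04
n 9 t 7.75 d [-206.7  445.4  -43.9] rv [-0.005  0.413  0.002]
[-53.6, 4.7, -10.3] [-0.001, 0.046, 0.0]
[-53.1, 4.7, -12.7] [-0.001, 0.046, 0.0]
[-52.4, 4.7, -15.2] [-0.001, 0.046, 0.0]
[-51.7, 4.7, -17.5] [-0.001, 0.046, 0.0]
[-50.8, 4.7, -19.9] [-0.001, 0.046, 0.0]
[-49.9, 4.8, -22.2] [-0.001, 0.046, 0.0]
[-48.8, 4.8, -24.4] [-0.001, 0.046, 0.0]
[-47.6, 4.8, -26.7] [-0.001, 0.046, 0.0]
[-46.3, 4.8, -28.8] [-0.001, 0.046, 0.0]
```

View pics/w7.png

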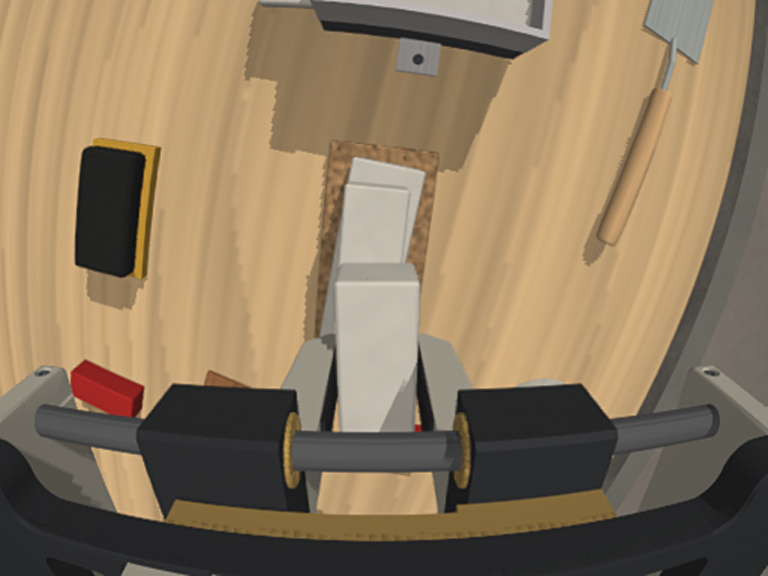

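```bash
python3 -m inch '[[[-54,0,-10,0,0.046,0],[-53,0,-13,0,0.046,0],[-52,0,-15,0,0.046,0],[-52,0,-18,0,0.046,0],[-51,0,-20,0,0.046,0],[-50,8,-22,0,0.046,0],[-49,10,-24,0,0.046,0],[-47,10,-26,0,0.046,0]]]'; python3 -m inch '[[[-44,10,-27,0,0.046,0],[0,0,0,0,0,0],[0,0,0,0,0,0]]]'; python3 -c "
from h import *
to([.4367,.2252,.045],np.radians(-9.6))"
```

```text
t: 8.75
tool_pos: [0.4574, 0.1792, 0.1411]
orientation: [-1.149, 1.301, -1.3]
force: [1.1, 0.3, -1.2]
opening: 0.0298
t: 9.12
tool_pos: [0.4373, 0.2245, 0.1318]
orientation: [-1.127, 1.332, -1.332]
force: [-0.0, -0.1, 0.2]
opening: 0.0299
shift mm [-0.7 86.8 -0.6] turn [ 0.001 -0.     0.001] or [-2.000e-03  3.142e+00  2.000e-03] yaw -9.6 deg t 9.12
```

```bash
python3 -m inch '[[[-1,35,-1,0,0,0],[0,30,0,0,0,0],[0,10,0,0,0,0],[0,0,0,0,0,0],[0,0,0,0,0,0]]]'; python3 look.py w8; python3 -c "
from h import *
to([.4367,.2252,.045],np.radians(-9.6))"
```

```text
t: 9.75
tool_pos: [0.4383, 0.2261, 0.0591]
orientation: [-1.122, 1.332, -1.333]
force: [0.0, 1.0, -0.2]
opening: 0.0296
9.8 [0.4383 0.2263 0.0591] -9.71
shift mm [ 1.3 14.1 -1.4] turn [-0.002 -0.002 -0.001] or [ 2.00e-03  3.14e+00 -3.00e-03] yaw -9.7 deg t 9.80
```

View pics/w8.png

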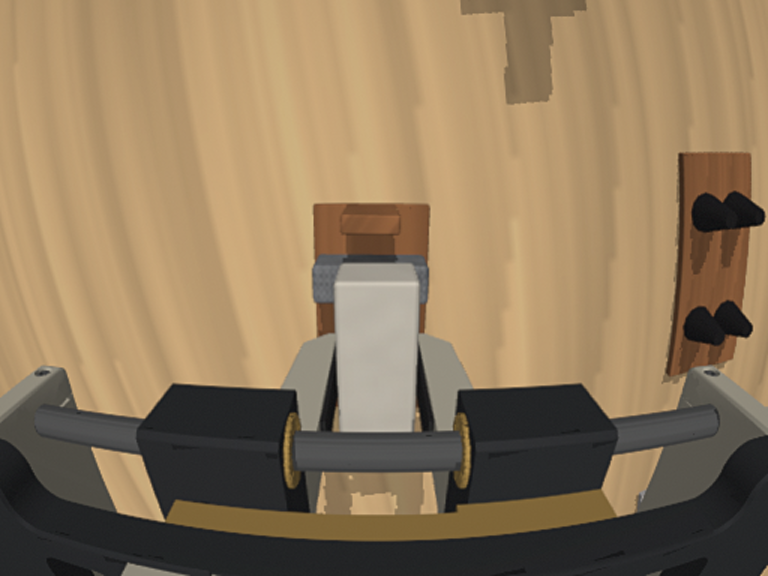

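```bash
python3 -m inch '[[[1,6,-1,0,0,0],[0,5,0,0,0,0],[0,0,0,0,0,0]]]';python3 -m inch '[[[0,2,0,0,0,0],[0,0,0,0,0,0]]]'; python3 -c "
from h import *
to([.4367,.2252,.045],np.radians(-9.6))"
```

```text
t: 10.18
tool_pos: [0.4353, 0.2251, 0.046]
orientation: [-1.126, 1.333, -1.332]
force: [-0.1, 0.4, -0.3]
opening: 0.03
t: 10.42
tool_pos: [0.436, 0.2253, 0.0447]
orientation: [-1.124, 1.332, -1.333]
force: [-0.0, -0.7, -0.3]
opening: 0.0298
shift mm [-0.  -0.3  0.7] turn [-0.    -0.001 -0.   ] or [ 0.    3.14 -0.  ] yaw -9.7 deg t 10.43
```

```bash
python3 -m inch '[[[0,1.5,0,0,0,0],[0,0,0,0,0,0]]]';python3 -m inch '[[[0,1,0,0,0,0],[0,0,0,0,0,0]]]'
```

```text
t: 10.68
tool_pos: [0.4361, 0.2254, 0.0446]
orientation: [-1.125, 1.332, -1.333]
force: [-7.6, -3.3, 16.3]
opening: 0.0296
t: 10.92
tool_pos: [0.4361, 0.2254, 0.0446]
orientation: [-1.125, 1.332, -1.332]
force: [-12.8, -5.0, 26.0]
opening: 0.0295
```

```bash
python3 -m inch '[[[0,-2,0,0,0,0],[0,0,0,0,0,0]]]';python3 -m inch '[[[0,0,0,0,0,0],[0,0,0,0,0,0],[0,0,0,0,0,0],[0,-30,0,0,0,0],[0,-50,0,0,0,0],[0,-50,0,0,0,0],[0,0,0,0,0,0]]]' 70; python3 look.py w9; python3 -c "
from h import *
plan([.6403,-.2136,.155],np.radians(8.4))"
```

```text
t: 11.18
tool_pos: [0.4363, 0.2255, 0.0447]
orientation: [-1.124, 1.332, -1.333]
force: [-0.1, -0.3, 6.4]
opening: 0.0298
t: 12.05
tool_pos: [0.4388, 0.2264, 0.1792]
orientation: [-1.116, 1.328, -1.333]
force: [0.6, 0.5, -0.6]
opening: 0.07
12.1 [0.4373 0.2258 0.1763] -9.68
n 9 t 12.10 d [ 203.  -439.4  -21.3] rv [-0.004 -0.316 -0.002]
[44.3, 2.4, 30.4] [-0.0, -0.035, -0.0]
[45.4, 2.4, 28.9] [-0.0, -0.035, -0.0]
[46.4, 2.4, 27.3] [-0.0, -0.035, -0.0]
[47.3, 2.4, 25.6] [-0.0, -0.035, -0.0]
[48.2, 2.4, 23.9] [-0.0, -0.035, -0.0]
[49.0, 2.4, 22.2] [-0.0, -0.035, -0.0]
[49.7, 2.4, 20.5] [-0.0, -0.035, -0.0]
[50.4, 2.4, 18.8] [-0.0, -0.035, -0.0]
[51.0, 2.4, 17.0] [-0.0, -0.035, -0.0]
```

View pics/w9.png

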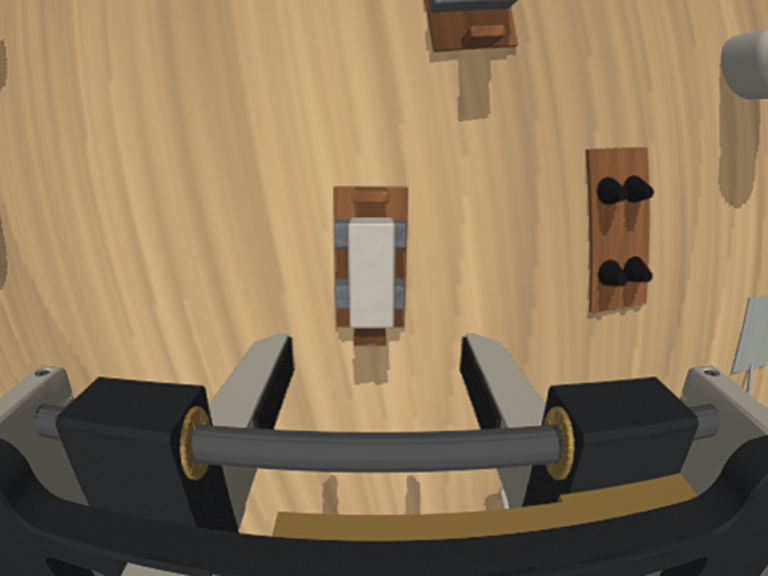

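```bash
python3 - <<'E'
from h import *
c=load("w9"); quad(c,[(349,222),(393,222),(394,327),(349,327)],.058,1.5,(0,0))
E
python3 -m inch '[[[44,2,31,0,-0.035,0],[45,2,29,0,-0.035,0],[46,2,27,0,-0.035,0],[47,2,26,0,-0.035,0],[48,2,24,0,-0.035,0],[49,2,22,0,-0.035,0],[50,2,21,0,-0.035,0],[50,2,19,0,-0.035,0]]]' 70;  python3 -m inch '[[[51,2,17,0,-0.035,0],[0,0,0,0,0,0],[0,0,0,0,0,0]]]'; python3 look.py w10;python3 -c "
from h import *
to([.6403,-.2136,.052],np.radians(8.4))"
```

```text
centre [436.9 227.5] len [71.6 71.6] wid [27.9 30.5] yaw len 80.4 wid -9.8
t: 13.1
tool_pos: [0.6171, -0.1652, 0.1555]
orientation: [-1.261, 1.129, -1.124]
force: [0.1, 0.3, 1.3]
opening: 0.0701
t: 13.48
tool_pos: [0.6391, -0.2121, 0.1538]
orientation: [-1.275, 1.105, -1.099]
force: [-0.3, 0.8, 0.5]
opening: 0.0702
13.525 [ 0.6394 -0.2115  0.1546] 8.38
shift mm [  2.4 102.6   0.8] turn [ 0.002 -0.    -0.002] or [3.000e-03 3.141e+00 3.000e-03] yaw 8.4 deg t 13.53
```

View pics/w10.png

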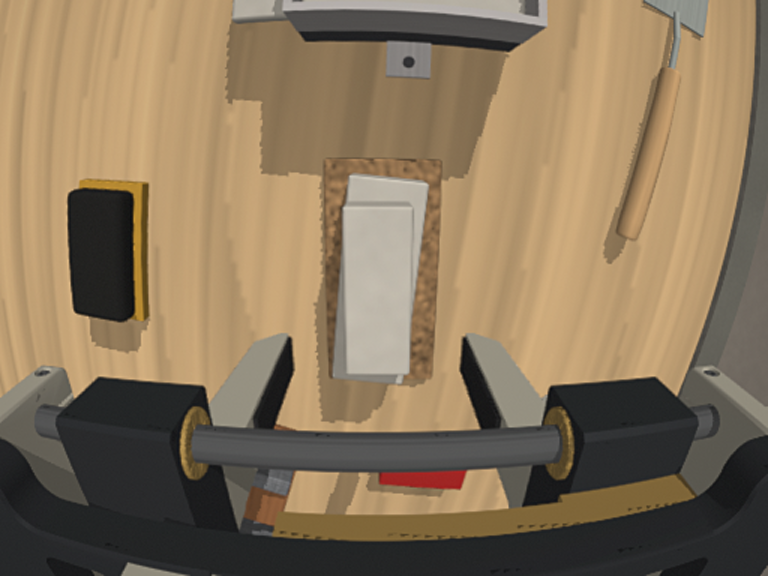

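```bash
python3 - <<'E'
from h import *
c=load("w10"); quad(c,[(344,207),(412,206),(409,375),(347,375)],.066,1.5,(0,0))
E
python3 -m inch '[[[2,40,1,0,0,0],[0,40,0,0,0,0],[0,10,0,0,0,0],[0,0,0,0,0,0],[0,0,0,0,0,0]]]'; python3 -c "
from h import *
to([.6403,-.2136,.052],np.radians(8.4))"
```

```text
centre [ 640.5 -214. ] len [104.8 104.3] wid [37.7 38.8] yaw len 98.4 wid 8.8
t: 14.15
tool_pos: [0.6429, -0.2147, 0.0687]
orientation: [-1.274, 1.098, -1.103]
force: [0.7, -0.1, 0.1]
opening: 0.07
shift mm [-1.5 16.7 -2.5] turn [-0.003 -0.     0.002] or [-3.000e-03  3.141e+00 -5.000e-03] yaw 8.4 deg t 14.15
```

```bash
python3 -m inch '[[[-1,8,-2,0,0,0],[0,8,0,0,0,0],[0,0,0,0,0,0],[0,0,0,0,0,0]]]'; python3 -c "
from h import *
to([.6404,-.2138,.052],np.radians(8.4))"
```

```text
t: 14.65
tool_pos: [0.6393, -0.2138, 0.05]
orientation: [-1.275, 1.101, -1.101]
force: [1.1, 0.1, 0.6]
opening: 0.07
shift mm [ 0.2 -2.   1.1] turn [ 0.    -0.001 -0.   ] or [0.000e+00 3.141e+00 1.000e-03] yaw 8.4 deg t 14.65
```

Tip 4 mm above the underside; fine. Close.

```bash
python3 -m inch '[[[0,-1,1,0,0,0],[0,0,0,0,0,0],[0,0,0,0,0,0],[0,0,0,0,0,0],[0,0,0,0,0,0],[0,0,0,0,0,0]]]' 30 30; python3 -c "
from h import *
to([.6404,-.2138,.052],np.radians(8.4))"
```

```text
t: 15.4
tool_pos: [0.6404, -0.2137, 0.0512]
orientation: [-1.275, 1.101, -1.101]
force: [0.1, -0.1, 1.4]
opening: 0.0398
shift mm [ 0.1 -0.8 -0. ] turn [-0.    -0.001  0.   ] or [-0.     3.141 -0.   ] yaw 8.4 deg t 15.40
```

```bash
python3 -m inch '[[[0,-10,0,0,0,0],[0,-45,0,0,0,0],[0,-45,0,0,0,0],[0,0,0,0,0,0],[0,0,0,0,0,0]]]'; python3 look.py w11; python3 -c "
from h import *
plan([.5429,.4478,.14],np.radians(-1.2))"
```

```text
t: 16.02
tool_pos: [0.6403, -0.2136, 0.1513]
orientation: [-1.275, 1.101, -1.101]
force: [-0.2, 0.9, -1.2]
opening: 0.0397
16.075 [ 0.6397 -0.2134  0.15  ] 8.36
n 13 t 16.07 d [-96.8 661.2 -10. ] rv [ 0.002  0.167 -0.001]
[-51.4, 0.8, 0.0] [0.0, 0.013, -0.0]
[-51.4, 0.8, -0.6] [0.0, 0.013, -0.0]
[-51.4, 0.8, -1.3] [0.0, 0.013, -0.0]
[-51.4, 0.8, -1.9] [0.0, 0.013, -0.0]
[-51.3, 0.8, -2.6] [0.0, 0.013, -0.0]
[-51.3, 0.8, -3.3] [0.0, 0.013, -0.0]
[-51.3, 0.8, -3.9] [0.0, 0.013, -0.0]
[-51.2, 0.8, -4.6] [0.0, 0.013, -0.0]
[-51.1, 0.8, -5.2] [0.0, 0.013, -0.0]
[-51.1, 0.8, -5.9] [0.0, 0.013, -0.0]
[-51.0, 0.8, -6.5] [0.0, 0.013, -0.0]
[-50.9, 0.8, -7.2] [0.0, 0.013, -0.0]
[-50.8, 0.8, -7.9] [0.0, 0.013, -0.0]
```

View pics/w11.png

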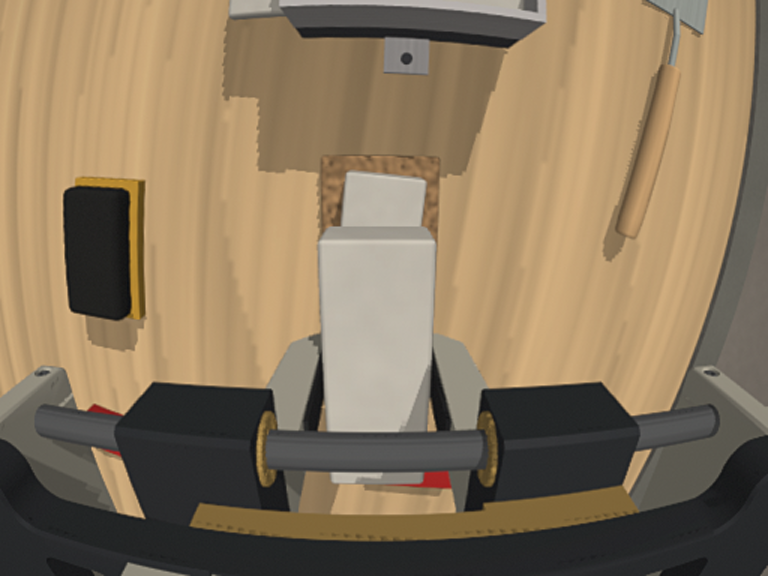

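```bash
python3 -m inch '[[[-51,0,0,0,0.013,0],[-51,0,-1,0,0.013,0],[-51,0,-1,0,0.013,0],[-51,0,-2,0,0.013,0],[-51,0,-3,0,0.013,0],[-51,0,-3,0,0.013,0],[-51,0,-4,0,0.013,0],[-51,0,-5,0,0.013,0]]]';python3 -m inch '[[[-51,2,-5,0,0.013,0],[-51,2,-6,0,0.013,0],[-51,2,-7,0,0.013,0],[-51,2,-7,0,0.013,0],[-51,2,-8,0,0.013,0],[0,0,0,0,0,0],[0,0,0,0,0,0]]]'; python3 -c "
from h import *
to([.5429,.4478,.0435],np.radians(-1.2))"
```

```text
t: 17.08
tool_pos: [0.5789, 0.1919, 0.1491]
orientation: [-1.231, 1.181, -1.178]
force: [0.3, -0.8, -0.6]
opening: 0.0397
t: 17.95
tool_pos: [0.5426, 0.4443, 0.1391]
orientation: [-1.202, 1.226, -1.226]
force: [-0.1, -1.6, -0.9]
opening: 0.0398
shift mm [-3.8 95.6  0.4] turn [ 0.002 -0.001  0.002] or [-0.004  3.14   0.004] yaw -1.3 deg t 17.95
```

```bash
python3 -m inch '[[[-4,40,0,0,0,0],[0,35,0,0,0,0],[0,5,0,0,0,0],[0,0,0,0,0,0],[0,0,0,0,0,0]]]'; python3 look.py w12; python3 -c "
from h import *
to([.5429,.4478,.0435],np.radians(-1.2))"
```

```text
t: 18.58
tool_pos: [0.545, 0.4495, 0.0637]
orientation: [-1.194, 1.225, -1.226]
force: [-0.1, -0.6, -0.0]
opening: 0.0394
18.625 [0.5449 0.4496 0.0636] -1.34
shift mm [ 1.9 20.1 -2. ] turn [-0.003 -0.002 -0.002] or [ 3.000e-03  3.139e+00 -4.000e-03] yaw -1.3 deg t 18.62
```

View pics/w12.png

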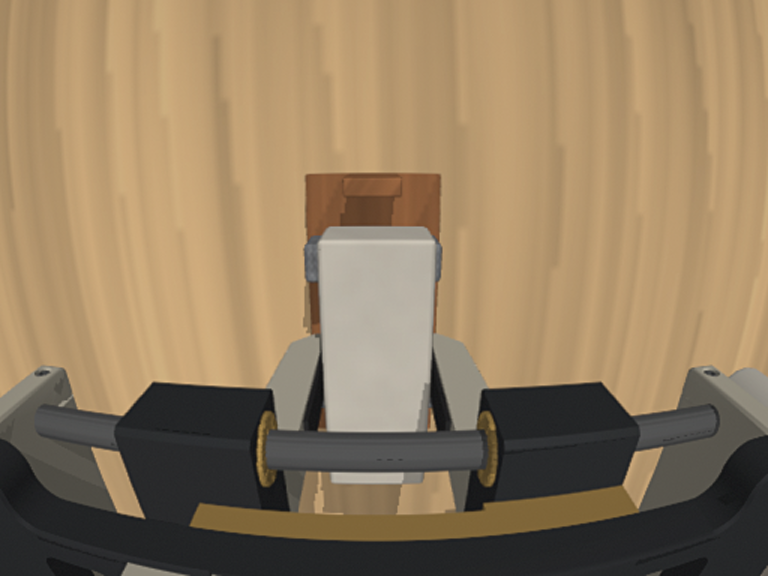

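```bash
python3 -m inch '[[[2,7,-2,0,0,0],[0,6,0,0,0,0],[0,3,0,0,0,0],[0,0,0,0,0,0],[0,0,0,0,0,0]]]'; python3 -c "
from h import *
to([.5429,.4478,.0435],np.radians(-1.2))"
```

```text
t: 19.25
tool_pos: [0.5416, 0.4472, 0.0452]
orientation: [-1.198, 1.226, -1.226]
force: [-0.9, 0.5, -1.6]
opening: 0.0398
shift mm [-0.6  1.7  1.3] turn [-0.    -0.002 -0.   ] or [ 0.    3.14 -0.  ] yaw -1.3 deg t 19.25
```

```bash
python3 -m inch '[[[0,1,1,0,0,0],[0,0,0,0,0,0]]]'; python3 -m inch '[[[0,1,0,0,0,0],[0,0,0,0,0,0]]]'; python3 -m inch '[[[0,1,0,0,0,0],[0,0,0,0,0,0]]]'; python3 -c "
from h import *
to([.5429,.4478,.0435],np.radians(-1.2))"
```

```text
t: 19.5
tool_pos: [0.5426, 0.4471, 0.0442]
orientation: [-1.198, 1.226, -1.226]
force: [0.4, 0.6, -0.9]
opening: 0.0401
t: 19.75
tool_pos: [0.5426, 0.4471, 0.0433]
orientation: [-1.198, 1.226, -1.226]
force: [0.7, -0.0, 0.8]
opening: 0.0401
t: 20.0
tool_pos: [0.5426, 0.4472, 0.0432]
orientation: [-1.198, 1.226, -1.226]
force: [-3.4, -1.7, 6.7]
opening: 0.04
shift mm [-0.6 -0.3  0.3] turn [-0.    -0.002 -0.   ] or [ 0.    3.14 -0.  ] yaw -1.3 deg t 20.00
```

```bash
python3 -m inch '[[[0,-0.5,0,0,0,0],[0,0,0,0,0,0],[0,0,0,0,0,0],[0,-30,0,0,0,0],[0,-50,0,0,0,0],[0,-50,0,0,0,0],[0,0,0,0,0,0]]]' 75; python3 look.py w13; python3 -c "
from h import *
plan([.6402,-.2173,.13],np.radians(2.2))"
```

```text
t: 20.88
tool_pos: [0.5453, 0.4491, 0.1796]
orientation: [-1.187, 1.223, -1.226]
force: [0.1, 0.1, 0.5]
opening: 0.0752
20.925 [0.544  0.4482 0.1761] -1.32
n 13 t 20.93 d [  96.2 -665.5  -46.1] rv [-0.005 -0.061 -0.003]
[51.0, 3.4, 8.6] [-0.0, -0.005, -0.0]
[51.1, 3.4, 8.3] [-0.0, -0.005, -0.0]
[51.1, 3.4, 8.1] [-0.0, -0.005, -0.0]
[51.1, 3.4, 7.8] [-0.0, -0.005, -0.0]
[51.2, 3.4, 7.6] [-0.0, -0.005, -0.0]
[51.2, 3.5, 7.4] [-0.0, -0.005, -0.0]
[51.2, 3.5, 7.1] [-0.0, -0.005, -0.0]
[51.3, 3.5, 6.9] [-0.0, -0.005, -0.0]
[51.3, 3.5, 6.6] [-0.0, -0.005, -0.0]
[51.3, 3.5, 6.4] [-0.0, -0.005, -0.0]
[51.4, 3.5, 6.2] [-0.0, -0.005, -0.0]
[51.4, 3.5, 5.9] [-0.0, -0.005, -0.0]
[51.4, 3.5, 5.7] [-0.0, -0.005, -0.0]
```

View pics/w13.png

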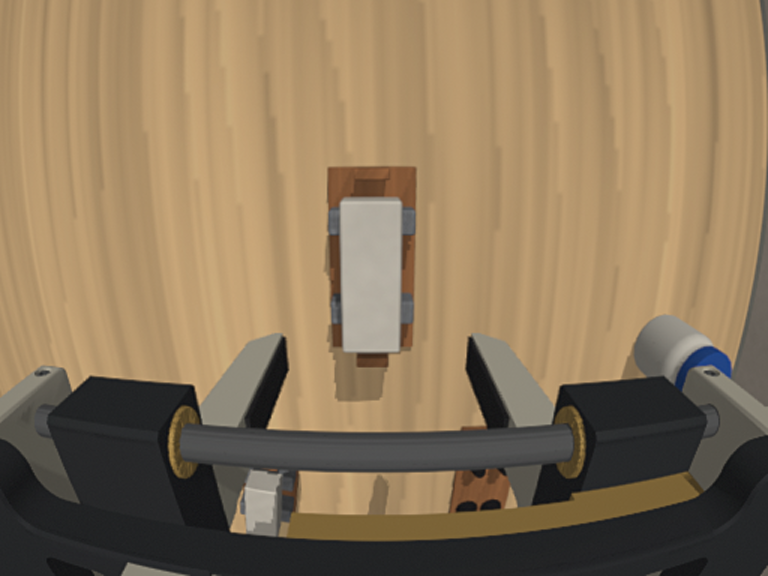

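```bash
python3 - <<'E'
from h import *
c=load("w13"); quad(c,[(340,202),(402,202),(400,353),(343,353)],.058,1.5,(0,0))
print((plane(c,np.array([(330,222),(415,222),(332,308),(413,308)])/1.5-.17,.03,True)*1e3).round(1))
E
python3 -m inch '[[[51,0,9,0,-0.005,0],[51,0,8,0,-0.005,0],[51,0,8,0,-0.005,0],[51,0,8,0,-0.005,0],[51,0,8,0,-0.005,0],[51,0,7,0,-0.005,0],[51,0,7,0,-0.005,0],[51,0,7,0,-0.005,0]]]';python3 -m inch '[[[51,0,7,0,-0.005,0],[51,8,6,0,-0.005,0],[51,10,6,0,-0.005,0],[51,10,6,0,-0.005,0],[51,15,6,0,-0.005,0],[0,0,0,0,0,0],[0,0,0,0,0,0]]]'; python3 look.py w14; python3 -c "
from h import *
to([.6402,-.2173,.025],np.radians(2.2))"
```

```text
centre [543.2 446.5] len [104.1 104.1] wid [39.  39.6] yaw len 88.7 wid -1.5
[[515.2 482.1  30. ]
 [574.6 480.6  30. ]
 [513.5 418.4  30. ]
 [573.1 416.9  30. ]]
t: 21.92
tool_pos: [0.6012, 0.0371, 0.1705]
orientation: [-1.219, 1.199, -1.195]
force: [0.6, -0.3, 0.0]
opening: 0.075
t: 22.8
tool_pos: [0.6392, -0.2148, 0.1278]
orientation: [-1.229, 1.181, -1.176]
force: [0.0, 0.8, 0.5]
opening: 0.0751
22.85 [ 0.6396 -0.2142  0.1286] 2.43
shift mm [  3.2 103.6   0.6] turn [ 0.001  0.004 -0.001] or [-2.000e-03 -3.138e+00 -2.000e-03] yaw 2.4 deg t 22.85
```

View pics/w14.png

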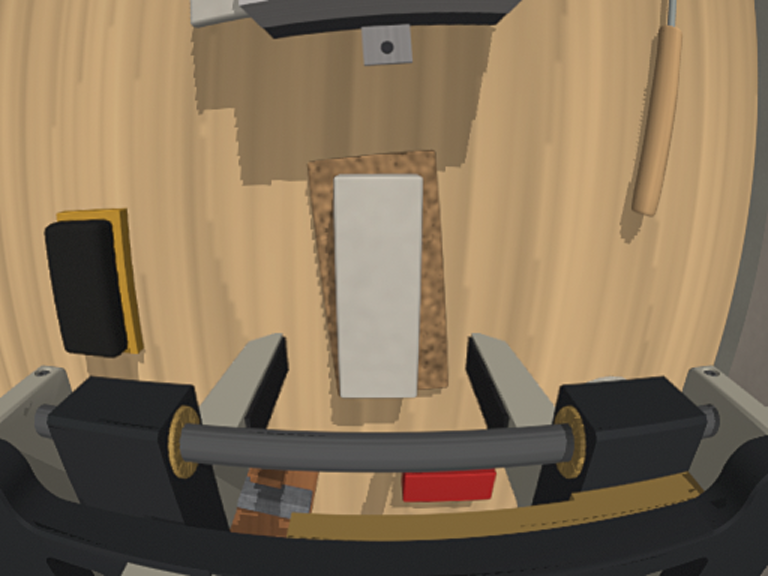

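```bash
python3 - <<'E'
from h import *
c=load("w14"); quad(c,[(334,177),(422,177),(416,397),(341,397)],.038,1.5,(0,0))
E
python3 -m inch '[[[3,40,1,0,0.004,0],[0,40,0,0,0,0],[0,8,0,0,0,0],[0,0,0,0,0,0],[0,0,0,0,0,0]]]'; python3 -c "
from h import *
to([.6402,-.2173,.023],np.radians(2.2))"
```

```text
centre [ 640.5 -217.4] len [138.6 138.6] wid [48.7 48.6] yaw len 92.5 wid 2.4
t: 23.48
tool_pos: [0.6429, -0.2185, 0.0444]
orientation: [-1.226, 1.177, -1.183]
force: [0.3, -0.5, 0.1]
opening: 0.0751
shift mm [-1.4 21.3 -2.8] turn [-0.003  0.     0.002] or [ 3.000e-03 -3.141e+00  5.000e-03] yaw 2.2 deg t 23.48
```

```bash
python3 -m inch '[[[-1,10,-2,0,0,0],[0,7,0,0,0,0],[0,0,0,0,0,0],[0,0,0,0,0,0]]]'; python3 -c "
from h import *
to([.6403,-.2173,.023],np.radians(2.3))"
```

```text
t: 23.98
tool_pos: [0.6392, -0.2174, 0.0245]
orientation: [-1.227, 1.181, -1.181]
force: [0.8, -0.3, 1.0]
opening: 0.0749
shift mm [-0.1  1.5  1.2] turn [ 0.    -0.002 -0.   ] or [0.    3.139 0.   ] yaw 2.2 deg t 23.98
```

```bash
python3 -m inch '[[[0,1.5,1,0,-0.002,0],[0,0,0,0,0,0],[0,0,0,0,0,0],[0,0,0,0,0,0],[0,0,0,0,0,0],[0,0,0,0,0,0]]]' 40 40; python3 -c "
from h import *
to([.6403,-.2173,.023],np.radians(2.2))"
```

```text
t: 24.72
tool_pos: [0.6403, -0.2174, 0.0232]
orientation: [-1.228, 1.18, -1.18]
force: [-0.0, -0.1, -0.7]
opening: 0.0497
shift mm [-0.1  0.2  0. ] turn [-0.     0.002  0.   ] or [ 0.   -3.14  0.  ] yaw 2.3 deg t 24.73
```

```bash
python3 -m inch '[[[0,-10,0,0,0,0],[0,-45,0,0,0,0],[0,-45,0,0,0,0],[0,0,0,0,0,0],[0,0,0,0,0,0]]]'; python3 look.py w15; python3 -c "
from h import *
plan([.5495,-.4487,.11],np.radians(-9.5))"
```

```text
t: 25.35
tool_pos: [0.6401, -0.2173, 0.1231]
orientation: [-1.228, 1.18, -1.18]
force: [0.6, 0.1, -0.8]
opening: 0.0496
25.4 [ 0.6393 -0.217   0.1218] 2.29
n 5 t 25.40 d [ -89.8 -231.7  -11.8] rv [ 0.002  0.206 -0.001]
[45.6, 2.4, -19.8] [0.0, 0.041, -0.0]
[46.4, 2.4, -17.9] [0.0, 0.041, -0.0]
[47.1, 2.4, -16.0] [0.0, 0.041, -0.0]
[47.7, 2.4, -14.0] [0.0, 0.041, -0.0]
[48.2, 2.4, -12.1] [0.0, 0.041, -0.0]
```

View pics/w15.png

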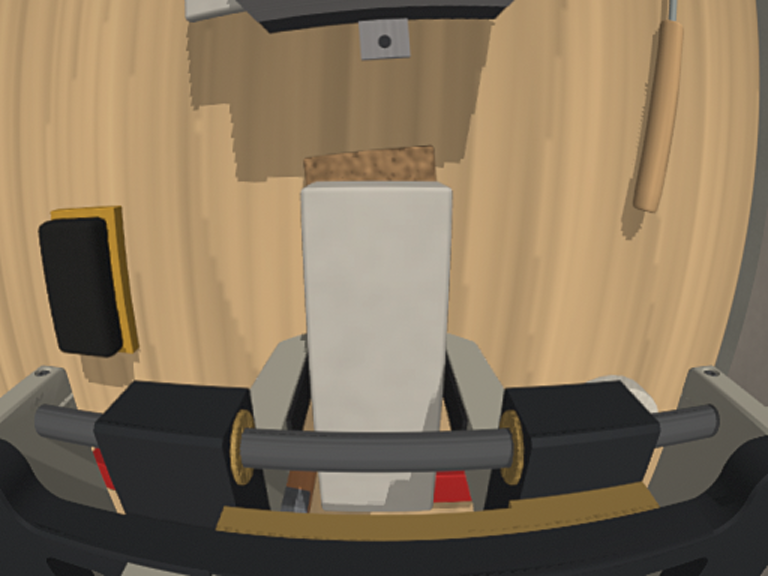

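```bash
python3 -m inch '[[[46,2,-20,0,0.041,0],[46,2,-18,0,0.041,0],[47,2,-16,0,0.041,0],[48,2,-14,0,0.041,0],[48,2,-12,0,0.041,0],[0,0,0,0,0,0],[0,0,0,0,0,0]]]'; python3 -c "
from h import *
to([.5495,-.4487,.0435],np.radians(-9.5))"
```

```text
t: 26.28
tool_pos: [0.5495, -0.4483, 0.1111]
orientation: [-1.126, 1.333, -1.327]
force: [-0.5, 0.2, -0.9]
opening: 0.05
shift mm [ 0.6 67.6  0.3] turn [ 0.003  0.    -0.002] or [-3.000e-03 -3.141e+00 -4.000e-03] yaw -9.5 deg t 26.27
```

```bash
python3 -m inch '[[[0,30,0,0,0,0],[0,20,0,0,0,0],[0,0,0,0,0,0],[0,0,0,0,0,0]]]'; python3 look.py w16;  python3 -c "
from h import *
to([.5495,-.4487,.0435],np.radians(-9.5))"
```

```text
t: 26.78
tool_pos: [0.5508, -0.4489, 0.0637]
orientation: [-1.127, 1.329, -1.33]
force: [-0.3, -0.4, -0.1]
opening: 0.0499
26.825 [ 0.5511 -0.4494  0.0644] -9.42
shift mm [-0.4 20.9 -1.7] turn [-0.001  0.001  0.001] or [ 1.00e-03 -3.14e+00  2.00e-03] yaw -9.4 deg t 26.82
```

View pics/w16.png

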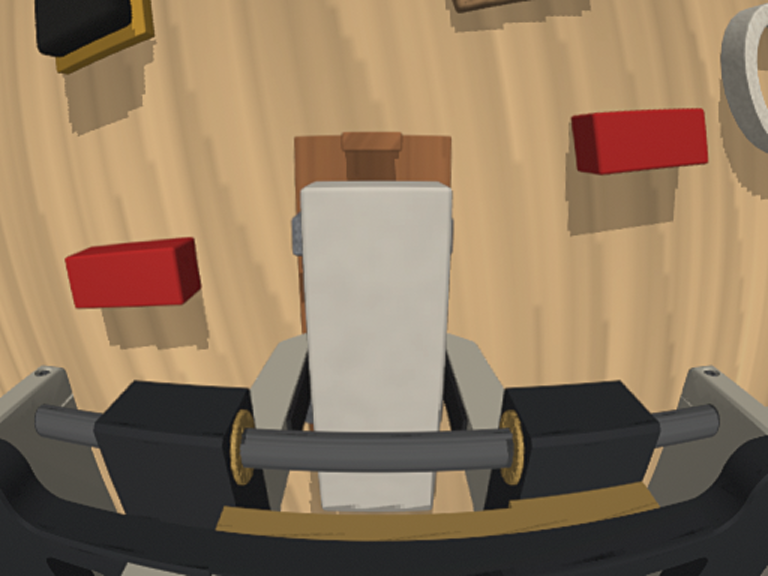

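```bash
python3 -m inch '[[[0,9,-1,0,0,0],[0,7,0,0,0,0],[0,2,0,0,0,0],[0,0,0,0,0,0],[0,0,0,0,0,0]]]'; python3 -c "
from h import *
to([.5495,-.4487,.0435],np.radians(-9.5))"
```

```text
t: 27.45
tool_pos: [0.5494, -0.4492, 0.0454]
orientation: [-1.127, 1.329, -1.33]
force: [-0.5, -0.8, -0.9]
opening: 0.0498
shift mm [-0.5  1.9 -0. ] turn [-0.     0.001  0.   ] or [ 0.000e+00 -3.141e+00  1.000e-03] yaw -9.5 deg t 27.45
```

```bash
python3 -m inch '[[[0,1.5,0,0,0,0],[0,0,0,0,0,0]]]'; python3 -m inch '[[[0,1,0,0,0,0],[0,0,0,0,0,0]]]'; python3 -m inch '[[[0,0.7,0,0,0,0],[0,0,0,0,0,0]]]'
```

```text
t: 27.7
tool_pos: [0.5493, -0.449, 0.0436]
orientation: [-1.127, 1.33, -1.33]
force: [-0.4, 0.5, -0.9]
opening: 0.0495
t: 27.95
tool_pos: [0.5494, -0.4492, 0.0432]
orientation: [-1.127, 1.329, -1.33]
force: [-1.1, 1.1, 4.1]
opening: 0.05
t: 28.2
tool_pos: [0.5495, -0.4491, 0.0432]
orientation: [-1.127, 1.329, -1.33]
force: [-4.2, 3.0, 8.6]
opening: 0.0496
```

```bash
python3 -m inch '[[[0,-0.5,0,0,0,0],[0,0,0,0,0,0],[0,0,0,0,0,0],[0,-30,0,0,0,0],[0,-50,0,0,0,0],[0,-50,0,0,0,0],[0,0,0,0,0,0]]]' 82; python3 look.py w17; python3 -c "
from h import *
plan([.5398,-.028,.125],np.radians(-83.5),near=False)"
```

```text
t: 29.08
tool_pos: [0.5518, -0.4514, 0.1794]
orientation: [-1.125, 1.32, -1.339]
force: [-0.4, 0.2, 0.2]
opening: 0.0817
29.125 [ 0.5507 -0.4503  0.1759] -9.45
n 8 t 29.12 d [-10.9 422.3 -50.9] rv [-0.006  1.292 -0.   ]
[-51.9, 6.1, -10.0] [-0.001, 0.162, -0.0]
[-49.6, 6.2, -18.2] [-0.001, 0.162, -0.0]
[-46.0, 6.2, -26.0] [-0.001, 0.162, -0.0]
[-41.2, 6.2, -33.0] [-0.001, 0.162, -0.0]
[-35.4, 6.2, -39.2] [-0.001, 0.162, -0.0]
[-28.6, 6.2, -44.4] [-0.001, 0.162, -0.0]
[-21.1, 6.3, -48.4] [-0.001, 0.162, -0.0]
[-13.0, 6.3, -51.2] [-0.001, 0.162, -0.0]
```

View pics/w17.png

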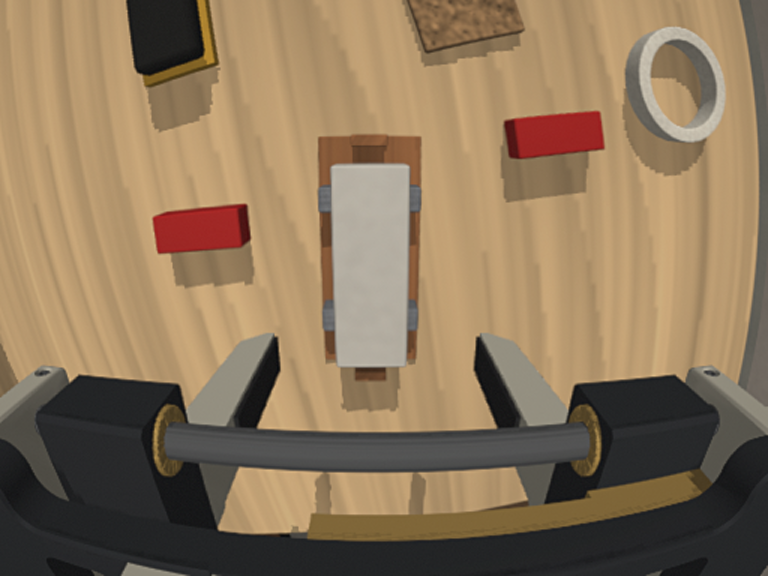

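```bash
python3 - <<'E'
from h import *
c=load("w17"); quad(c,[(331,166),(409,166),(408,367),(336,367)],.058,1.5,(0,0))
E
python3 -m inch '[[[-52,4,-10,0,0.162,0],[-50,4,-18,0,0.162,0],[-46,6,-26,0,0.162,0],[-41,6,-33,0,0.162,0],[-35,6,-39,0,0.162,0],[-29,6,-44,0,0.162,0],[-21,6,-48,0,0.162,0],[-13,6,-51,0,0.162,0]]]' 82; python3 -m inch '[[[0,0,0,0,0,0],[0,0,0,0,0,0]]]'; python3 look.py w18; python3 -c "
from h import *
to([.5398,-.028,.024],np.radians(-83.5))"
```

```text
centre [ 550.1 -449.4] len [138.4 138.4] wid [48.4 50.9] yaw len 80.9 wid -9.6
t: 30.12
tool_pos: [0.5384, -0.0256, 0.1263]
orientation: [-0.116, 2.17, -2.168]
force: [0.7, 0.4, 1.8]
opening: 0.082
t: 30.38
tool_pos: [0.5391, -0.0276, 0.1272]
orientation: [-0.124, 2.164, -2.164]
force: [0.4, -0.3, 0.8]
opening: 0.0822
30.425 [ 0.5394 -0.0282  0.1276] -83.63
shift mm [ -0.5 103.6  -0.2] turn [-0.    -0.002  0.001] or [-2.000e-03  3.139e+00 -0.000e+00] yaw -83.6 deg t 30.43
```

View pics/w18.png

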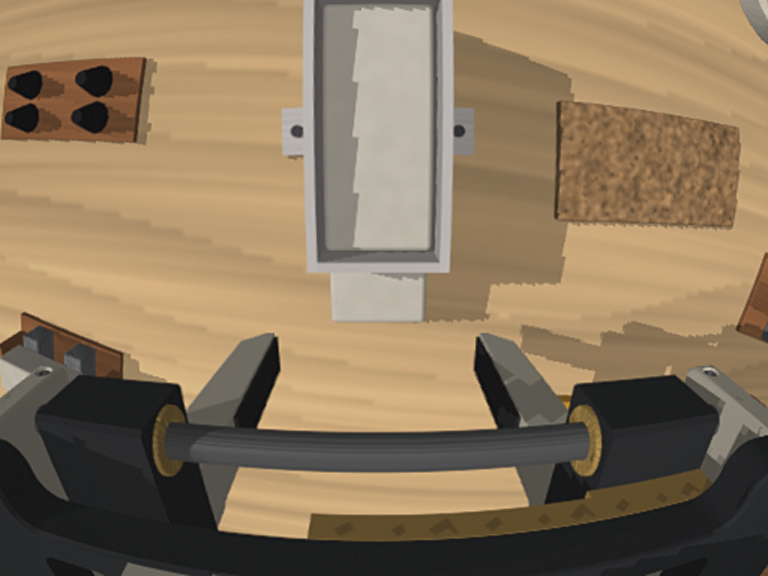

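```bash
python3 - <<'E'
from h import *
c=load("w18"); print((plane(c,np.array([(332,320),(425,320)])/1.5-.17,.04,True)*1e3).round(1))
E
python3 -m inch '[[[-0.5,40,0,0,0,0],[0,30,0,0,0,0],[0,10,0,0,0,0],[0,0,0,0,0,0],[0,0,0,0,0,0]]]'; python3 -c "
from h import *
to([.5398,-.028,.024],np.radians(-83.5))"
```

```text
[[520.1  -3.5  40. ]
 [526.2 -58.4  40. ]]
t: 31.05
tool_pos: [0.5416, -0.028, 0.05]
orientation: [-0.116, 2.164, -2.165]
force: [0.5, 1.0, 0.9]
opening: 0.0822
shift mm [ 1.8 26.  -0.2] turn [-0.001 -0.004 -0.002] or [ 4.000e-03  3.138e+00 -1.000e-03] yaw -83.7 deg t 31.05
```

```bash
python3 -m inch '[[[1,12,0.5,0,-0.002,0],[0,10,0,0,0,0],[0,2,0,0,0,0],[0,0,0,0,0,0],[0,0,0,0,0,0]]]'; python3 -c "
from h import *
to([.5398,-.0285,.024],np.radians(-83.5))"
```

```text
t: 31.68
tool_pos: [0.5397, -0.028, 0.0247]
orientation: [-0.121, 2.164, -2.164]
force: [0.0, 0.8, -0.1]
opening: 0.082
shift mm [-0.1  0.7  0.5] turn [-0.    -0.002 -0.   ] or [ 1.00e-03  3.14e+00 -0.00e+00] yaw -83.6 deg t 31.68
```

```bash
python3 -m inch '[[[0,0,0.5,0,-0.002,0],[0,0,0,0,0,0],[0,0,0,0,0,0],[0,0,0,0,0,0],[0,0,0,0,0,0],[0,0,0,0,0,0]]]' 48 40; python3 look.py w19;  python3 -c "
from h import *
to([.5398,-.0285,.024],np.radians(-83.5))
m=np.radians(6.5);print(to(np.array([.5397,-.028,.0247])-.1*np.array([np.cos(m),np.sin(m),0])))"
```

```text
t: 32.42
tool_pos: [0.5395, -0.0285, 0.0245]
orientation: [-0.123, 2.163, -2.163]
force: [-1.4, -0.4, 1.4]
opening: 0.0555
32.475 [ 0.5396 -0.0285  0.0245] -83.48
shift mm [-0.2  0.5 -0. ] turn [-0.  0. -0.] or [-0.    -3.141  0.   ] yaw -83.5 deg t 32.48
shift mm [99.8 -0.2 -0.6] yaw -83.5 deg t 32.48
None
```

View pics/w19.png

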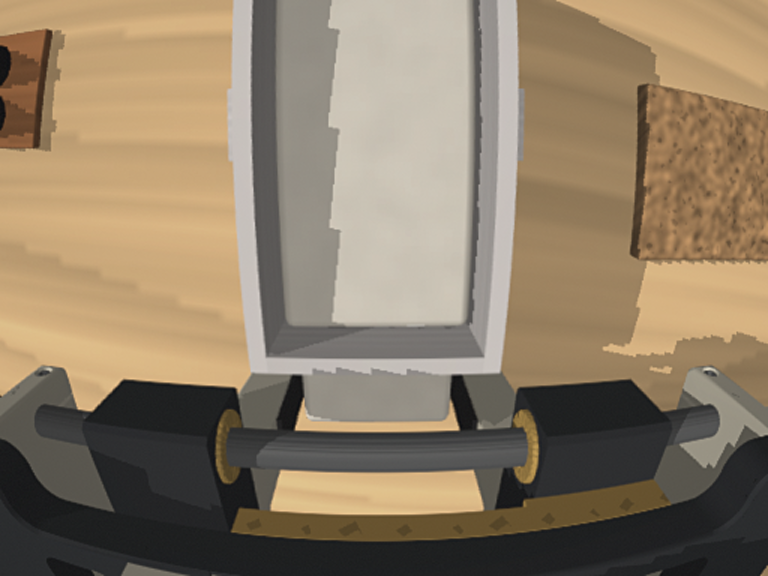

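```bash
python3 -m inch '[[[5,0,0,0,0,0],[10,0,0,0,0,0],[12,0,0,0,0,0],[12,0,0,0,0,0],[0,0,0,0,0,0]]]'; python3 -c "
from h import *
m=np.radians(6.5);to(np.array([.5396,-.0285,.0247])-.105*np.array([np.cos(m),np.sin(m),0]),np.radians(-83.5))"
```

```text
t: 33.1
tool_pos: [0.4992, -0.033, 0.0242]
orientation: [-0.124, 2.164, -2.163]
force: [-1.0, 0.3, 1.6]
opening: 0.0552
shift mm [64.4 -0.4  0.1] turn [0.    0.    0.001] or [ 2.000e-03 -3.142e+00 -0.000e+00] yaw -83.5 deg t 33.10
```

```bash
python3 -m inch '[[[15,0,0,0,0,0],[17,0,0,0,0,0],[17,0,0,0,0,0],[15,0,0,0,0,0],[0,0,0,0,0,0],[0,0,0,0,0,0]]]'; python3 look.py w20; python3 -c "
from h import *
m=np.radians(6.5);to(np.array([.5396,-.0285,.0247])-.112*np.array([np.cos(m),np.sin(m),0]),np.radians(-83.5))"
```

```text
t: 33.85
tool_pos: [0.4377, -0.0403, 0.0246]
orientation: [-0.122, 2.163, -2.163]
force: [0.5, 0.6, 0.2]
opening: 0.0558
33.9 [ 0.4378 -0.0402  0.0246] -83.48
shift mm [ 9.5 -0.1 -0.1] turn [-0.     0.    -0.001] or [-1.000e-03 -3.141e+00  0.000e+00] yaw -83.5 deg t 33.90
```

View pics/w20.png

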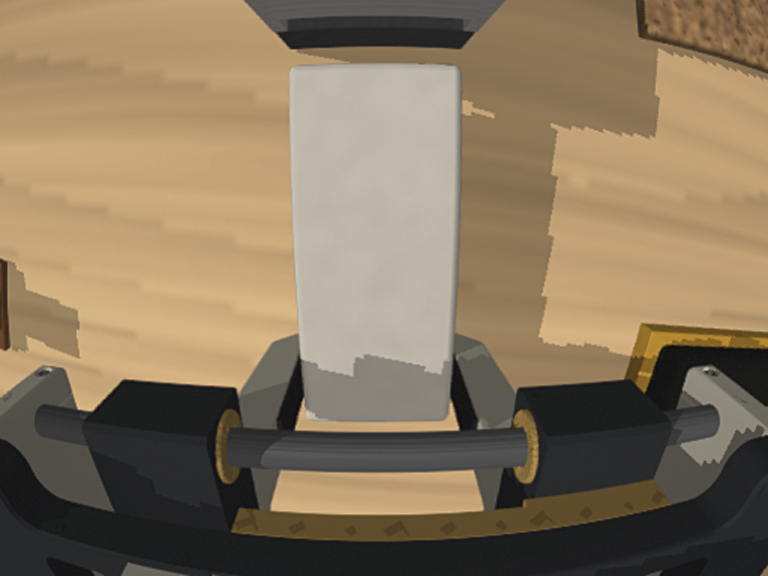

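```bash
python3 - <<'E'
from h import *
c=load("w20"); P=quad(c,[(291,66),(461,66),(449,419),(306,419)],.04,1.5,(0,0))
s,Rm=pose(); d=np.r_[P.mean(0)-s["tool_pos"][:2]*1e3,0]; print("offset in tool", Rm.T@d)
E
python3 -m inch '[[[8,0,0,0,0,0],[0,-15,0,0,0,0],[0,-35,0,0,0,0],[0,-45,0,0,0,0],[0,0,0,0,0,0],[0,0,0,0,0,0]]]'; python3 look.py w21; python3 -c "
from h import *
s,Rm=pose(); print(s['tool_pos'])"
```

```text
centre [484.4 -35.4] len [126.9 126.8] wid [53.9 55.2] yaw len 6.7 wid -83.6
offset in tool [-4.68357950e+01  2.72583426e-02  4.52401586e-01]
t: 34.65
tool_pos: [0.4294, -0.0411, 0.1198]
orientation: [-0.122, 2.162, -2.163]
force: [-0.0, 0.3, -0.9]
opening: 0.0553
34.7 [ 0.4287 -0.041   0.1189] -83.48
[ 0.42868347 -0.04097474  0.11889885]
```

View pics/w21.png

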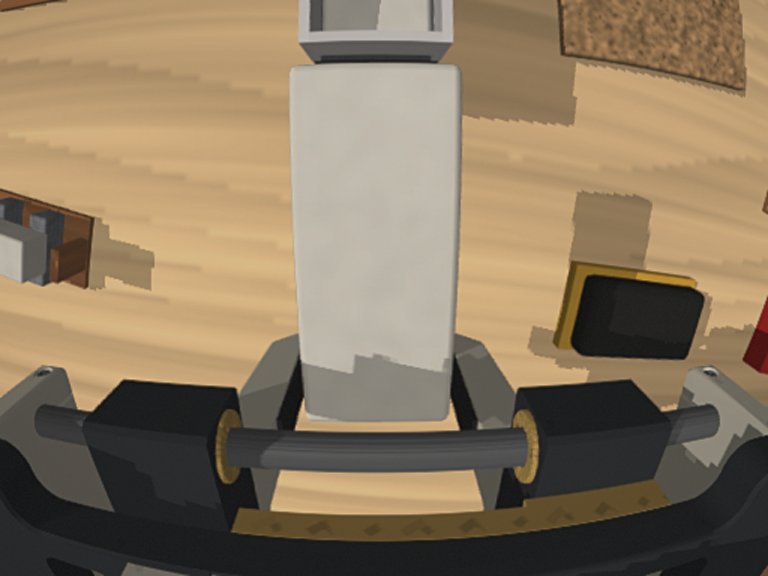

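```bash
python3 -c "
from h import *
plan([.6458,.1697,.115],np.radians(-2.2),near=False)"
```

```text
n 8 t 34.70 d [217.1 210.7  -3.9] rv [ 1.000e-03 -1.419e+00  1.000e-03]
[-30.0, 0.5, -23.1] [0.0, -0.177, 0.0]
[-33.6, 0.5, -17.4] [0.0, -0.177, 0.0]
[-36.1, 0.5, -11.2] [0.0, -0.177, 0.0]
[-37.5, 0.5, -4.7] [0.0, -0.177, 0.0]
[-37.8, 0.5, 2.0] [0.0, -0.177, 0.0]
[-36.8, 0.5, 8.6] [0.0, -0.177, 0.0]
[-34.7, 0.5, 15.0] [0.0, -0.177, 0.0]
[-31.5, 0.5, 20.9] [0.0, -0.177, 0.0]
```

```bash
python3 -m inch '[[[-30,0,-23,0,-0.177,0],[-34,0,-17,0,-0.177,0],[-36,0,-11,0,-0.177,0],[-37,0,-5,0,-0.177,0],[-38,0,2,0,-0.177,0],[-37,0,9,0,-0.177,0],[-35,0,15,0,-0.177,0],[-31,0,21,0,-0.177,0]]]';  python3 -m inch '[[[0,0,0,0,0,0],[0,0,0,0,0,0]]]'; python3 look.py w22; python3 -c "
from h import *
to([.6458,.1697,.0247],np.radians(-2.2))"
```

```text
t: 35.7
tool_pos: [0.6469, 0.1692, 0.1171]
orientation: [-1.195, 1.237, -1.234]
force: [-0.0, 0.1, 0.1]
opening: 0.0554
t: 35.95
tool_pos: [0.646, 0.1679, 0.1176]
orientation: [-1.192, 1.243, -1.24]
force: [-0.4, -0.5, -0.5]
opening: 0.0553
36.0 [0.6461 0.1677 0.1182] -2.47
shift mm [-2.1 93.5 -0.2] turn [ 0.002 -0.005  0.001] or [-1.000e-03  3.137e+00  4.000e-03] yaw -2.5 deg t 36.00
```

View pics/w22.png

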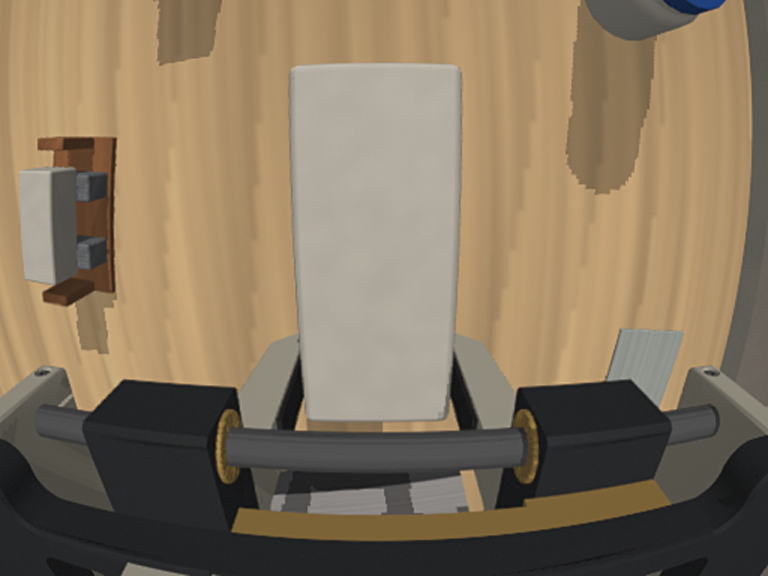

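```bash
python3 -m inch '[[[-2,35,0,0,-0.005,0],[0,30,0,0,0,0],[0,10,0,0,0,0],[0,0,0,0,0,0],[0,0,0,0,0,0]]]'; python3 look.py w23; python3 -c "
from h import *
to([.6458,.1697,.0247],np.radians(-2.2))"
```

```text
t: 36.62
tool_pos: [0.6485, 0.1704, 0.0463]
orientation: [-1.19, 1.234, -1.237]
force: [0.6, 0.4, -0.3]
opening: 0.0556
36.675 [0.6486 0.1705 0.0465] -2.09
shift mm [ 0.9 21.8 -2.9] turn [-0.003  0.002 -0.001] or [-1.00e-03 -3.14e+00  5.00e-03] yaw -2.1 deg t 36.67
```

View pics/w23.png

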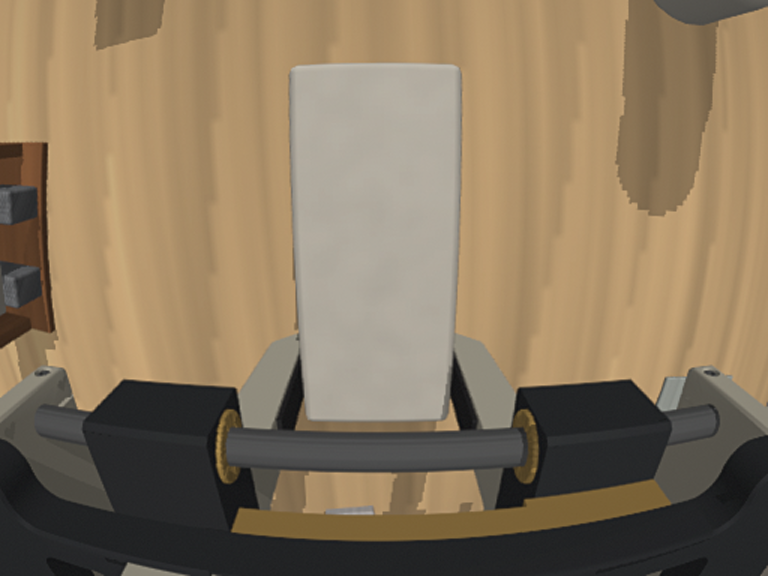

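```bash
python3 -m inch '[[[1,9,-3,0,0.002,0],[0,7,0,0,0,0],[0,3,0,0,0,0],[0,0,0,0,0,0],[0,0,0,0,0,0]]]'; python3 -c "
from h import *
to([.6458,.1697,.0247],np.radians(-2.2))"
```

```text
t: 37.3
tool_pos: [0.6444, 0.1696, 0.0254]
orientation: [-1.191, 1.237, -1.237]
force: [0.1, 1.6, -0.5]
opening: 0.055
shift mm [-0.2  0.7  1.4] turn [-0.  0. -0.] or [-0.    -3.141  0.   ] yaw -2.2 deg t 37.30
```

```bash
python3 -m inch '[[[0,0,1.4,0,0,0],[0,1,0,0,0,0],[0,0,0,0,0,0]]]';python3 -m inch '[[[0,1,0,0,0,0],[0,0,0,0,0,0]]]';python3 -c "
from h import *
to([.6458,.1697,.0247],np.radians(-2.2))"
```

```text
t: 37.67
tool_pos: [0.646, 0.1695, 0.0246]
orientation: [-1.191, 1.237, -1.237]
force: [-0.1, 0.0, 0.1]
opening: 0.0551
t: 37.92
tool_pos: [0.646, 0.1695, 0.0245]
orientation: [-1.191, 1.237, -1.237]
force: [-3.1, -0.2, 6.4]
opening: 0.0557
shift mm [-0.2 -0.2 -0.2] turn [-0.001  0.    -0.   ] or [-0.000e+00 -3.141e+00  1.000e-03] yaw -2.2 deg t 37.92
```

Contact at the expected height. Release, rise clear and look.

```bash
python3 -m inch '[[[0,-0.5,0,0,0,0],[0,0,0,0,0,0],[0,0,0,0,0,0],[0,-20,0,0,0,0],[0,-40,0,0,0,0],[0,-50,0,0,0,0],[0,-50,0,0,0,0],[0,-30,0,0,0,0]]]' 80; python3 -m inch '[[[30,0,0,0,0,0],[30,0,0,0,0,0],[0,0,0,0,0,0],[0,0,0,0,0,0]]]'; python3 look.py w24
```

```text
t: 38.92
tool_pos: [0.6471, 0.1697, 0.2196]
orientation: [-1.186, 1.233, -1.239]
force: [0.6, 0.4, 0.3]
opening: 0.0802
t: 39.42
tool_pos: [0.6436, 0.11, 0.215]
orientation: [-1.19, 1.237, -1.237]
force: [0.3, -0.5, -0.3]
opening: 0.0801
39.475 [0.6436 0.1103 0.2147] -2.15
```

View pics/w24.png

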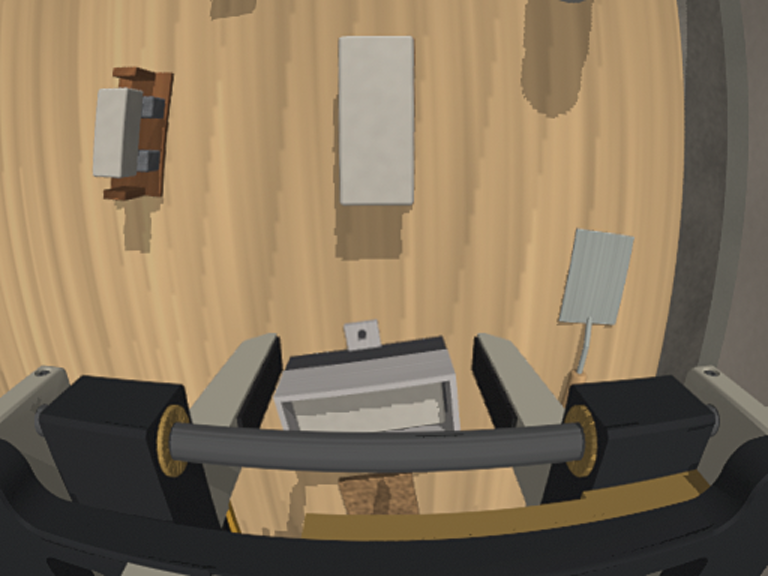

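Run:
```python
from h import *
c=load("w24"); quad(c,[(339,36),(412,37),(412,204),(341,204)],.04,1.5,(0,0))
c=optics.read_camera("scene"); cv2.imwrite("pics/sceneF.png",cv2.resize(c["image"][120:345,95:385],None,fx=2.6,fy=2.6,interpolation=cv2.INTER_CUBIC))
c=optics.read_camera("top"); im=c["image"]; cv2.imwrite("pics/topF.png",cv2.resize(im[80:250,70:450],None,fx=2.1,fy=2.1,interpolation=cv2.INTER_CUBIC))
for n,cc in (("before",load("top1")),("after",c)):
    hsv=cv2.cvtColor(cc["image"],cv2.COLOR_BGR2HSV); m=(hsv[...,0]>17)&(hsv[...,0]<32)&(hsv[...,1]>170)|(hsv[...,2]<70); m[:215]=0;m[250:]=0;m[:,:305]=0;m[:,355:]=0
    for st,ce,cn in blobs(m,80): print(n,st,ce.round(2))
```

```text
centre [647.9 214.7] len [127.1 127.9] wid [53.7 53.3] yaw len 88.1 wid -2.7
before [315 222  33  19 578] [331.27 231.58]
after [313 222  35  19 596] [329.91 230.95]
```

View pics/sceneF.png

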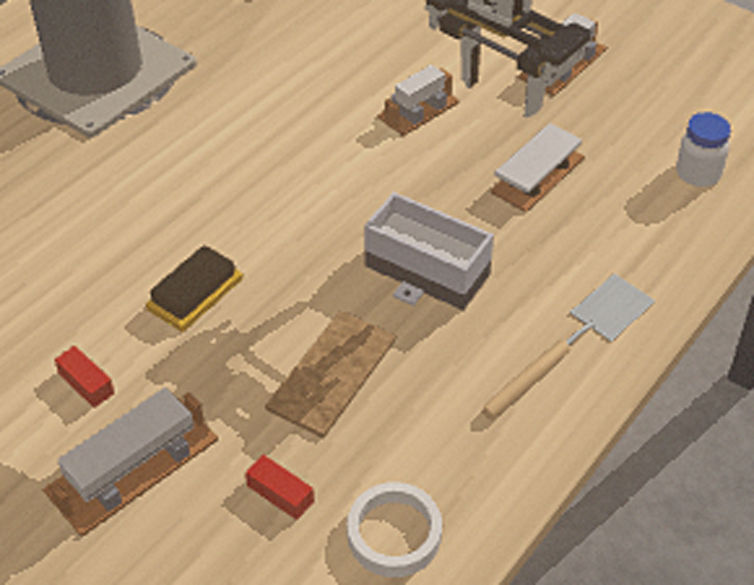

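View pics/topF.png

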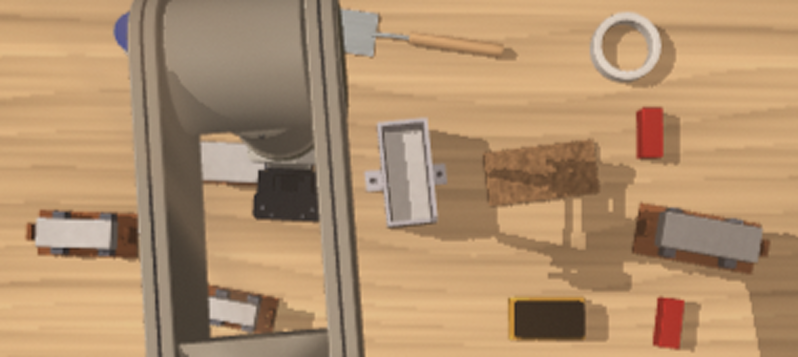

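Run:
```python
from h import *
c=load("w24"); hsv=cv2.cvtColor(c["image"],cv2.COLOR_BGR2HSV)
m=(hsv[...,1]<40)&(hsv[...,2]>140); m[145:]=0; m[:,:215]=0; m[:,290:]=0
for st,ce,cn in blobs(m,500): print(st,ce,*[np.round(v,1) for v in rect(c,cn,.04)]); print(rays(c,[0,0],True)[0])
cv2.imwrite("pics/lv.png",cv2.resize(c["image"][15:180,205:295],None,fx=3.5,fy=3.5,interpolation=cv2.INTER_CUBIC))
```

```text
[ 226   24   50  112 5505] [250.45903724  79.45722071] [647.8 215.2] [127.   54.4] 88.2
[0.64739375 0.19128212 0.37311009]
```

View pics/lv.png

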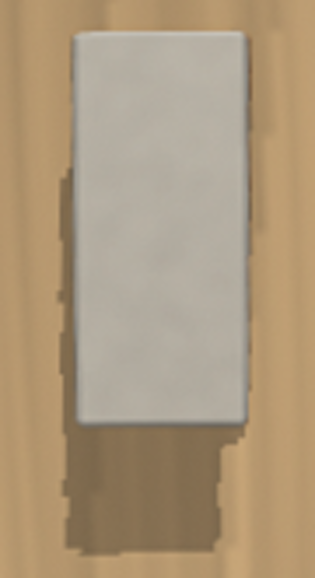

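Run:
```python
from h import *
a=load("top1"); c=optics.read_camera("top")
T=a["image"][215:250,305:355]; r=cv2.matchTemplate(c["image"][210:255,300:360],T,cv2.TM_CCOEFF_NORMED); print(cv2.minMaxLoc(r))
g=lambda i:np.float64(cv2.cvtColor(i[215:250,305:355],cv2.COLOR_BGR2GRAY)); print(cv2.phaseCorrelate(g(a["image"]),g(c["image"])))
```

```text
(0.3568984568119049, 0.9139267206192017, (0, 10), (5, 5))
((-0.21238153201999665, -0.023621756240128633), 0.5780003626990597)
```

```bash
python3 -c "
from h import *
s=monitor.read_state(); print(s['t'],s['tool_pos'],s['force']); print(robot.close_job())"
```

```text
39.625 [0.6434006  0.11044796 0.21404661] [-0.17908484 -0.24016004 -1.43830114]
the job is handed in; nothing more can be done
None
```

All four parts are on their rests, let go, and the job was handed in at about 40 s of the 128 s allowed. I unstacked the corner block, stile and rail in that order. Then I pulled the bottom louvre about 110 mm clear of the mouth and laid it on the cones.

Each part touched down at the height expected. The offsets below come from the wrist camera after release, which is good to about 2 mm:

| Part | Off centre | Out of line |
|---|---|---|
| Corner block | about 1 mm | about 0.1° |
| Stile | about 1–3 mm, depending on the view | under 0.5° |
| Rail | about 1 mm | about 0.4° |
| Louvre | about 2 mm along its length | about 0.4° |

- **Louvre:** grip-based estimates put it between 0.5 mm and 2 mm short of its rest's centre, so I did not nudge it. It hides its rest from above, so I compared it with the rest's position measured beforehand.
- **Sanding block:** a simple colour mask gave a 1.4-pixel difference before and after, with the arm's shadow now in view. Template matching showed no shift, and image correlation 0.2 pixel, so it was not moved.
- **Magazine:** the other two louvres stayed in.
- **Forces:** the wrist force stayed under 30 N in every reading, and the gripper was clear of everything at hand-in.

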